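# Roll a turned roller into its sprung nest with a push paddle

## Task

Pick up the push paddle and, with its flat white face, gently and slowly roll the steel roller along the channel, over the low ridge and on against the brass plunger until the plunger is pushed fully home; feel for the ridge and for the end of the plunger's travel, and do not ram it. Then stand the paddle back upright on its rubber mat and let go. Touch the roller with nothing but the paddle, and leave the tray, the bolts and the spanner where they are.

Things in the scene. Friction and masses are not known exactly. Their poses are not given: they have to be found in the camera images.
- track: Fixed straight steel channel, base 390 x 90 mm. Origin on the bench on the channel's middle line; x = rolling direction (towards the nest), z up; it runs from x = -190 to +200 mm. Level floor 16 mm above the bench; side walls stand 14 mm above the floor, inner faces 66 mm apart; both ends open. A nest (see nest_zone) is clamped in its +x part.
- nest_zone (a point): Point on the channel floor at track x = 95 mm. The nest's ridge lies within 25 mm of it either way along x; its place is NOT measured: feel for it. Ridge: low steel bar across the floor, 2.5 mm high, rounded to 6 mm radius: carry the paddle's underside 5 to 8 mm above the floor. 50 mm beyond the crest is the near face of a grey housing, 46 mm high, 30 mm long, that holds the plunger.
- track_out (a point): Middle of the channel floor at its +x end. How it feels: the roller meets the ridge with its axis 12 mm before the crest; climbing takes 3 to 6 N, fading towards the crest; it then drops ahead by itself, 12 mm beyond the crest. 1 mm on, the plunger resists with a steady 4 to 8 N for 8 mm of travel, then comes a hard stop. Keep the paddle's push on the roller under 16 N.
- roller: Loose turned steel roller, diameter 50 mm, length 60 mm, 0.55 to 0.8 kg, lying across the channel (3 mm side play each side). Origin at its centre, y along its axis; x and z turn as it rolls. Its centre is 41 mm above the bench when on the channel floor. It rolls freely.
- paddle: Loose wooden push paddle, 0.14 kg, standing on its flat sole on the mat. Origin at the underside (sole); x forward, z up. Sole 44 mm wide, from x = -45 to +37 mm, 10 mm thick. Flat smooth white face plate 8 mm thick at the front: front surface at x = +45 mm, 44 mm wide, from the underside to 34 mm up. Upright handle centred at x = -14 mm, 22 mm (x) by 30 mm (y), from 10 to 78 mm above the underside.
- mat: Fixed black rubber mat, 140 x 140 mm, 3 mm thick, flat on the bench. Origin at the centre of its underside.
- plunger (a joint): How far the brass plunger (16 mm diameter, pointing back at the roller, its axis 25 mm above the channel floor) has been pushed into the nest's housing, in m: 0 out (as found; its tip then 38 mm beyond the ridge's crest), 0.008 fully home. It slides with friction and no return spring: it stays where it is pushed to.
- tray: Bystander: loose shallow aluminium tray, 150 x 110 x 25 mm. Origin at the centre of its underside.
- bolt_a: Bystander: steel bolt standing on its 22 mm head, 70 mm tall. Origin at the underside of the head.
- bolt_b: Bystander: a second such bolt, standing likewise.
- spanner: Bystander: steel spanner lying flat on the bench.

How it is judged:
On the way, in this order (a step that is already met when the one before it is completed fails the run):
1. the paddle is lifted clear of the mat (height (world z) of paddle above 0.02 m), for 0.2 s.
2. away from its start, the roller is pushed steadily by the paddle (distance of roller from where it was at the start of the episode above 0.04 m and contact force between paddle and roller above 0.8 N), for 0.15 s.
3. the roller has pushed the plunger home (value of joint plunger above 0.006 m and linear speed of roller below 0.03 m/s), for 0.2 s.
At the end, for the whole second after the job is handed in: The plunger is pushed home, at least 6 of its 8 mm; the roller rests on the channel floor in the nest, between ridge and plunger; the paddle stands upright (within 0.1 rad) and at rest on the mat, its origin within 50 mm of the mat's centre, released (value of joint plunger above 0.006 m and z of roller in the frame of track between 0.037 and 0.0427 m and x of roller in the frame of track above 0.078 m and linear speed of each of roller, paddle below 0.02 m/s and horizontal distance between paddle and mat below 0.05 m and height (world z) of paddle below 0.008 m and angle between paddle's own z axis and vertical below 0.1 rad); the robot touches nothing.
It fails at once if the paddle pushes the roller with more than 16 N (contact force between paddle and roller above 16 N).
It fails at once if the roller runs faster than 0.25 m/s (linear speed of roller above 0.25 m/s).
It fails at once if the fingers or the arm touch the roller (contact force between any of the fingers, the arm and roller above 0.3 N).
It fails at once if a bystander is moved by more than 15 mm or a bolt tips over (distance of any of tray, bolt_a, bolt_b, spanner from where it was at the start of the episode above 0.015 m or angle between any of bolt_a, bolt_b's own z axis and vertical above 0.5 rad).
It also fails if it takes over 72 s, if anything falls off the work surface, if the arm or the gripper's body presses on something with over 40 N, if the wrist force passes 120 N, or if a joint passes its speed limit or range.

## Robot

A 6-joint arm with a two-finger parallel gripper is mounted at the origin on the work surface. World frame = base frame: x ahead of the robot, y to its left, z up, the work surface at z = 0. Lengths are in m, angles in rad, forces in N, time in s.
With the tool pointing down it reaches from about 0.3 to 0.875 m from the base axis. Payload 6.4 kg.
Tool frame: the origin (TCP) lies midway between the tips of the shut fingers; the grasp point (between the pads) lies 19 mm behind it; z points along the fingers, y is the direction in which the jaws open and shut (so a half turn about z gives the same grasp; the last joint's range is limited). The gripper opens to 85 mm and grips with 20 to 120 N. Pads are 22 mm wide; open, the fingers measure 114 mm over their backs; the gripper's body (76 mm by 85 mm) begins 54 mm behind the grasp point. The pads swing forward as they close: fully open they stand 13 mm farther back than shut.
Start: joints at [0.917, 0.181, 1.607, -0, 1.354, -0.206], TCP at [0.249, 0.518, 0.231] pointing down, gripper open.
Joint ranges: [-2.99, 2.99], [-0.89, 2.07], [0.3, 2.58], [-1.14, 4.28], [0, 2.63], [-3.12, 3.12]. Speed limits (rad/s): [2.57, 2.57, 3.01, 3.14, 3.14, 3.14].

## Interface

Orientations are given as a unit quaternion [w, x, y, z].
In Python, from bench import ctrl gives the robot as it stands.
- The arm moves only by the tool apply_moves, never from a script. Its argument "plan" is a list of rows, each an object with "translation": the shift along the tool's x, y, z in m, a list of three; "angular": the turn, a rotation vector about the tool's x, y, z in rad, a list of three; "hand": the finger opening in m, from 0 to 0.0854. In form: [{"translation": [x, y, z], "angular": [rx, ry, rz], "hand": hand}, ...]. A call has 1 to 10 rows; each row shifts and turns the commanded pose from where the row before left it, along the tool's axes as they then stand; what a row does not reach is not made up. A row lasts 1/8 s, in which the tool goes at most 62.5 mm and 10.7 degrees, less where a joint would pass 70% of its speed; a pose out of reach is approached as far as the arm can. A call with a gripper value outside its range is refused whole. The fingers move at their own pace and stop on an object; the grip force is fixed at half the most. Time passes only in rows, so rows that do not move let the fingers close. It gives the time, the measured TCP pose, the force and the opening at its end, in the units of the state.
- ctrl.get_obs(): the state, without advancing time (a new reading comes with each control period).
- ctrl.camera(name): name is "scene" or "top" or "wrist"; returns a dict with "img" (420x560x3 uint8, red, green, blue), "K" (3x3 intrinsics, pixels), "k1" (the pictures are not rectified: a ray, as slopes to the right and down, at radius r is drawn at 1 + k1 r^2 times it, then the intrinsics apply), "eye" and "orientation" of the camera in the world. Camera axes: x right, y up, looking along -z (the intrinsics and any distortion apply to the point x, -y, -z); pixel columns grow to the right and rows downward; lengths in m; the calibration is good to about 2 mm. A picture is of the moment at which its call begins. There is no depth.
- ctrl.hand_in(): hands the job in, once; it reports no verdict.
The state is a dict: "time_s": time; "q": joint angles; "dq": joint speeds; "joint_efforts": joint torques, N m; "eef_pos": TCP position; "eef_rot": TCP orientation; "wrist_force": force on the tool from outside, world axes, zero at the start; "torque": the same for the moment, N m; "opening": opening from 0.0 (shut) to 1.0 (fully open).
Only numpy, scipy, OpenCV 4.12 (cv2) and the standard library are available. Lean on these libraries where they do the work, as an engineer would, in place of code of your own. Each camera call takes 0.05 s, during which the arm holds its last target.

## Working session

There is one attempt and no reset: what is moved stays moved. The work goes in short steps, Python scripts to look and compute and a tool call to move; the robot and the scene stay as the last step left them, time stands still between calls to the robot, and variables do not carry over. Pictures are saved under pics/ and viewed, and the job is handed in when it is done.

Besides the shell and the picture viewer there is one more tool, called after ">>>" as a command line: name --argument value ..., lists and objects as JSON in quotes. apply_moves: Moves the arm, as the interface text tells. Its arguments: {"type":"object","properties":{"plan":{"type":"array","items":{"type":"object","properties":{"translation":{"type":"array","items":{"type":"number"}},"angular":{"type":"array","items":{"type":"number"}},"hand":{"type":"number"}}}}},"required":["plan"]}

```bash
ls; mkdir -p pics; python3 - <<'E'
from bench import ctrl
import cv2
print(ctrl.get_obs())
for n in ["scene","top","wrist"]:
    c=ctrl.camera(n); cv2.imwrite(f"pics/{n}0.png",c["img"][:,:,::-1]); print(n,c["K"],c["k1"],c["eye"],c["orientation"])
E
```

```text
pics
{'time_s': 0.0, 'q': array([ 9.16741398e-01,  1.81523302e-01,  1.60798026e+00,  2.34350900e-05,
        1.35380449e+00, -2.06270554e-01]), 'dq': array([-9.03725765e-04, -9.04099632e-05, -5.80349238e-04, -4.62331702e-05,
        7.42327570e-04,  5.48566114e-05]), 'joint_efforts': array([ 5.53187942e-05, -4.44885886e+01, -3.51329756e+01, -3.20860863e-04,
        9.17252357e-03,  9.62491953e-06]), 'eef_pos': array([0.24858579, 0.5178926 , 0.23040754]), 'eef_rot': array([-3.68074135e-04,  2.22028724e-01,  9.75039748e-01, -7.74788263e-04]), 'wrist_force': array([-0.92474437,  0.02886813, -0.1213939 ]), 'torque': array([ 0.0076862 , -0.02903983,  0.0099283 ]), 'opening': 0.9995980289377605}
scene [[515.74180974   0.         275.6997823 ]
 [  0.         515.74180974 220.48895455]
 [  0.           0.           1.        ]] -0.1772765409017847 [ 0.93096776 -0.41838261  0.98593296] [0.89818183 0.25404814 0.10291032 0.34371267]
top [[398.40559874   0.         283.00452541]
 [  0.         398.40559874 205.60921469]
 [  0.           0.           1.        ]] -0.012213855492109656 [ 0.39747231 -0.01266995  0.89287893] [ 0.71532459  0.07157598 -0.07172436 -0.6914067 ]
wrist [[335.88819736   0.         285.17500627]
 [  0.         335.88819736 203.91316347]
 [  0.           0.           1.        ]] -0.03881729979712208 [0.18020638 0.55237454 0.37349235] [ 0.8366503  -0.12967566 -0.08039934  0.52605745]
```

View pics/scene0.png

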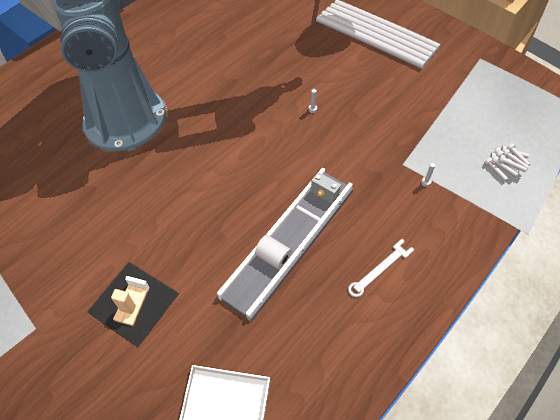

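View pics/top0.png

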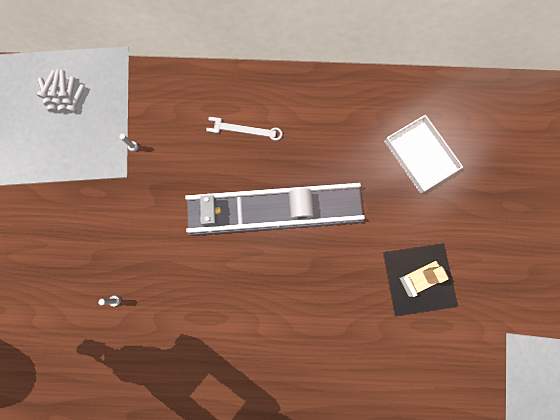

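View pics/wrist0.png

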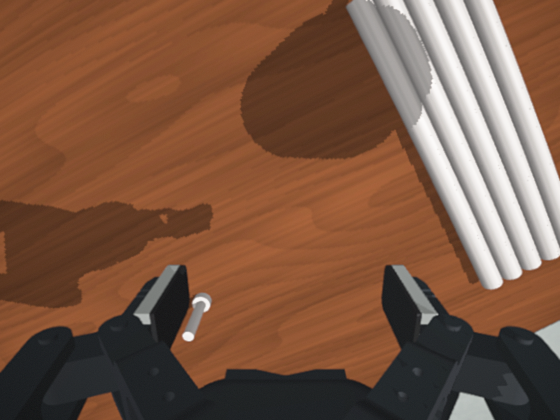

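```bash
cat > h.py <<'E'
import numpy as np, cv2
from bench import ctrl
from scipy.spatial.transform import Rotation as R
def rot(q): return R.from_quat([q[1],q[2],q[3],q[0]]).as_matrix()
def undist(c,uv):
    K=c["K"]; x=(uv[0]-K[0,2])/K[0,0]; y=(uv[1]-K[1,2])/K[1,1]; xu,yu=x,y
    for _ in range(20):
        s=1+c["k1"]*(xu*xu+yu*yu); xu,yu=x/s,y/s
    return xu,yu
def ray(c,uv):
    x,y=undist(c,uv); return np.array(c["eye"]),rot(c["orientation"])@np.array([x,-y,-1.])
def plane(c,uv,z):
    o,d=ray(c,uv); return o+d*(z-o[2])/d[2]
def proj(c,P):
    p=rot(c["orientation"]).T@(np.asarray(P)-c["eye"]); x,y=p[0]/-p[2],-p[1]/-p[2]
    s=1+c["k1"]*(x*x+y*y); K=c["K"]; return np.array([K[0,0]*x*s+K[0,2],K[1,1]*y*s+K[1,2]])
def tri(obs):
    A=np.zeros((3,3));b=np.zeros(3)
    for c,uv in obs:
        o,d=ray(c,uv); d/=np.linalg.norm(d); M=np.eye(3)-np.outer(d,d); A+=M;b+=M@o
    return np.linalg.solve(A,b)
E
python3 - <<'E'
from h import *
c=ctrl.camera("top"); s=ctrl.camera("scene")
print("mat",[plane(c,p,0.003)[:2].round(4) for p in [(384,252),(448,244),(457,307),(395,315)]])
print("track corners z.03",[plane(c,p,0.03)[:2].round(4) for p in [(359,184),(186,196),(188,234),(364,219)]])
for n,im,(x0,x1,y0,y1) in [("a",c["img"],(370,470,235,325)),("b",c["img"],(180,370,175,240)),("sa",s["img"],(80,190,255,355)),("sb",s["img"],(210,360,160,325))]:
    f=min(800//(x1-x0),600//(y1-y0)); cv2.imwrite(f"pics/z_{n}.png",cv2.resize(im[y0:y1,x0:x1,::-1],None,fx=f,fy=f,interpolation=cv2.INTER_CUBIC)); print(n,f)
E
```

```text
mat [array([ 0.4828, -0.2385]), array([ 0.5054, -0.3828]), array([ 0.3684, -0.3959]), array([ 0.3474, -0.2601])]
track corners z.03 [array([ 0.6303, -0.1782]), array([0.5894, 0.2063]), array([0.5048, 0.1949]), array([ 0.5511, -0.1888])]
a 6
b 4
sa 6
sb 3
```

View pics/z_a.png

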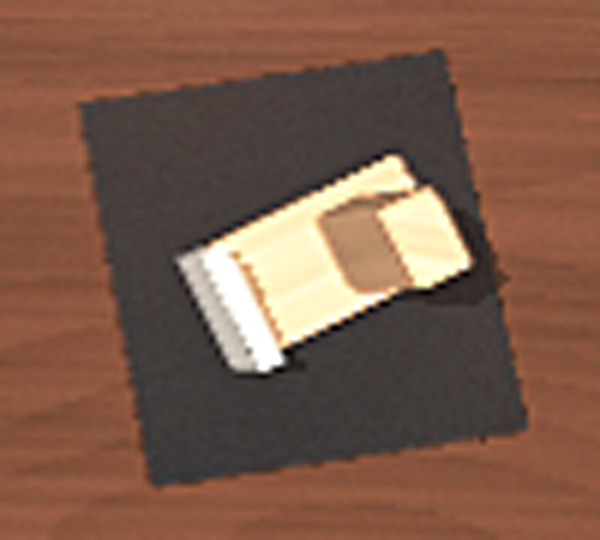

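View pics/z_b.png

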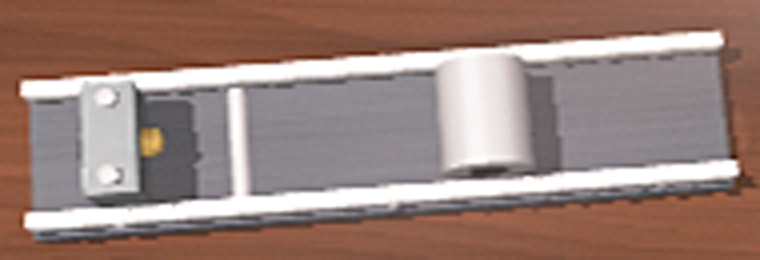

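View pics/z_sa.png

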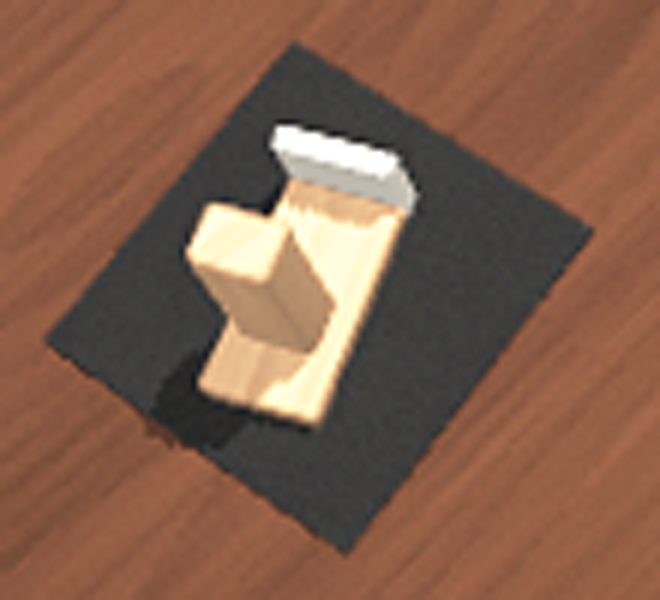

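View pics/z_sb.png

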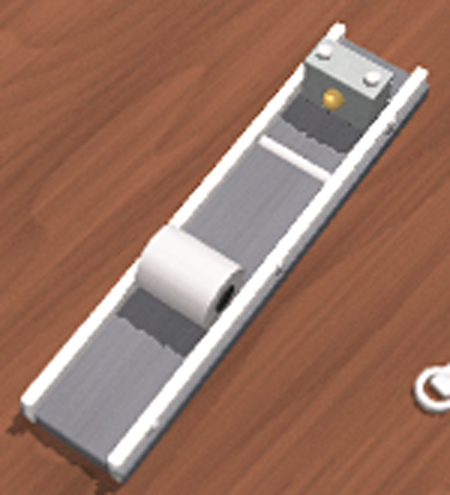

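```bash
python3 - <<'E'
from h import *
c=ctrl.camera("top"); s=ctrl.camera("scene")
Z=lambda p,f,x0,y0:((p[0]+.5)/f-.5+x0,(p[1]+.5)/f-.5+y0)
a=lambda p:Z(p,6,370,235); b=lambda p:Z(p,4,180,175); sa=lambda p:Z(p,6,80,255); sb=lambda p:Z(p,3,210,160)
P={}
for n,p,q in [("A",(378,193),(290,225)),("B",(433,184),(268,279)),("C",(472,262),(188,250)),("D",(412,288),(209,205)),("plate back+x",(230,247),(400,172)),("plate back-x",(285,350),(285,140))]:
    P[n]=tri([(c,a(p)),(s,sa(q))]); print(n,P[n].round(4), plane(c,a(p),.081)[:2].round(4),plane(s,sa(q),.081)[:2].round(4))
print("handle ctr",sum(P[k] for k in "ABCD")/4)
pl=[plane(c,a(p),.037)[:2] for p in [(178,260),(212,243),(286,352),(240,372)]]; print("plate z.037 top",np.round(pl,4))
print("scene plate z.037",[plane(s,sa(p),.037)[:2].round(4) for p in [(275,128),(395,155),(405,175),(280,145)]])
print("mat scene",[plane(s,sa(p),.003)[:2].round(4) for p in [(296,43),(594,232),(346,554),(46,340)]])
print("mat top",[plane(c,a(p),.003)[:2].round(4) for p in [(80,103),(445,50),(526,430),(152,486)]])
print("track top",[plane(c,b(p),.03)[:2].round(4) for p in [(21,82),(722,33),(738,164),(25,217)]], "walltop outer corners")
print("track scene",[plane(s,sb(p),.03)[:2].round(4) for p in [(337,24),(428,70),(118,463),(24,400)]])
print("track tri",[tri([(c,b(p)),(s,sb(q))]).round(4) for p,q in zip([(25,217),(21,82),(722,33),(738,164)],[(337,24),(428,70),(118,463),(24,400)])])
print("ridge top",[plane(c,b(p),.0185)[:2].round(4) for p in [(236,88),(241,196)]],"scene",[plane(s,sb(p),.0185)[:2].round(4) for p in [(263,139),(328,177)]])
print("roller",[plane(c,b(p),.041)[:2].round(4) for p in [(437,60),(527,55),(445,170),(535,165)]])
print("bolts",[plane(c,p,0)[:2].round(3) for p in [(134,147),(115,300)]],"spanner",[plane(c,p,0)[:2].round(3) for p in [(208,125),(282,133)]],"tray",[plane(c,p,0.02)[:2].round(3) for p in [(385,140),(425,115),(463,165),(425,193)]])
E
```

```text
A [ 0.4469 -0.3181  0.0837] [ 0.4487 -0.3168] [ 0.4434 -0.3199]
B [ 0.4522 -0.3366  0.0794] [ 0.4523 -0.3355] [ 0.4527 -0.3371]
C [ 0.4262 -0.3481  0.0815] [ 0.4268 -0.3475] [ 0.4252 -0.3488]
D [ 0.4162 -0.3314  0.0747] [ 0.4176 -0.3269] [ 0.4179 -0.3338]
plate back+x [ 0.4321 -0.2778  0.0383] [ 0.4291 -0.2662] [ 0.456  -0.2827]
plate back-x [ 0.396  -0.2965  0.0415] [ 0.3959 -0.2836] [ 0.4186 -0.3013]
handle ctr [ 0.43537373 -0.33356939  0.07980377]
plate z.037 top [[ 0.4257 -0.2614]
 [ 0.432  -0.2736]
 [ 0.3951 -0.2986]
 [ 0.3877 -0.2822]]
scene plate z.037 [array([ 0.3875, -0.2951]), array([ 0.4267, -0.2731]), array([ 0.435 , -0.2757]), array([ 0.3939, -0.2981])]
mat scene [array([ 0.3472, -0.2634]), array([ 0.4834, -0.2397]), array([ 0.5076, -0.3764]), array([ 0.3705, -0.3998])]
mat top [array([ 0.4832, -0.2361]), array([ 0.5076, -0.3733]), array([ 0.37  , -0.3965]), array([ 0.3461, -0.2599])]
track top [array([0.5913, 0.209 ]), array([ 0.633 , -0.1808]), array([ 0.5587, -0.1892]), array([0.5159, 0.2005])] walltop outer corners
track scene [array([0.5101, 0.1951]), array([0.59  , 0.2073]), array([ 0.6326, -0.1808]), array([ 0.5544, -0.1905])]
track tri [array([0.5132, 0.1964, 0.0336]), array([0.5906, 0.208 , 0.0305]), array([ 0.6328, -0.1808,  0.0303]), array([ 0.557 , -0.1899,  0.0335])]
ridge top [array([0.5946, 0.0907]), array([0.5333, 0.0845])] scene [array([0.5323, 0.0814]), array([0.5901, 0.0879])]
roller [array([ 0.6092, -0.0216]), array([ 0.6137, -0.071 ]), array([ 0.5479, -0.0278]), array([ 0.5523, -0.0766])]
bolts [array([0.71 , 0.347]), array([0.358, 0.35 ])] spanner [array([0.772, 0.176]), array([ 0.757, -0.001])] tray [array([ 0.741, -0.241]), array([ 0.806, -0.337]), array([ 0.686, -0.419]), array([ 0.617, -0.329])]
```

>>> apply_moves --plan '[{"translation": [-0.036, -0.045, 0], "angular": [0, 0, 0], "hand": 0.085}, {"translation": [-0.036, -0.045, 0], "angular": [0, 0, 0], "hand": 0.085}, {"translation": [-0.036, -0.045, 0], "angular": [0, 0, 0], "hand": 0.085}, {"translation": [-0.036, -0.045, 0], "angular": [0, 0, 0], "hand": 0.085}, {"translation": [-0.036, -0.045, 0], "angular": [0, 0, 0], "hand": 0.085}, {"translation": [-0.036, -0.045, 0], "angular": [0, 0, 0], "hand": 0.085}, {"translation": [-0.036, -0.045, 0], "angular": [0, 0, 0], "hand": 0.085}, {"translation": [-0.036, -0.045, 0], "angular": [0, 0, 0], "hand": 0.085}]'

```text
time_s: 1.35
eef_pos: [0.3529, 0.0674, 0.2317]
eef_rot: [0.001, 0.222, 0.975, 0.0]
wrist_force: [0.9, 0.1, 0.1]
opening: 0.994
```

>>> apply_moves --plan '[{"translation": [-0.036, -0.045, 0], "angular": [0, 0, 0], "hand": 0.085}, {"translation": [-0.036, -0.045, 0], "angular": [0, 0, 0], "hand": 0.085}, {"translation": [-0.036, -0.045, 0], "angular": [0, 0, 0], "hand": 0.085}, {"translation": [-0.036, -0.045, 0], "angular": [0, 0, 0], "hand": 0.085}, {"translation": [-0.036, -0.045, 0], "angular": [0, 0, 0], "hand": 0.085}, {"translation": [-0.036, -0.045, 0], "angular": [0, 0, 0], "hand": 0.085}, {"translation": [-0.036, -0.045, 0], "angular": [0, 0, 0.16], "hand": 0.085}, {"translation": [-0.036, -0.045, 0], "angular": [0, 0, 0.16], "hand": 0.085}, {"translation": [0, 0, 0], "angular": [0, 0, 0.16], "hand": 0.085}, {"translation": [0, 0, 0], "angular": [0, 0, 0.16], "hand": 0.085}]'

```text
time_s: 2.6
eef_pos: [0.4469, -0.3823, 0.2307]
eef_rot: [-0.0, 0.52, 0.854, 0.0]
wrist_force: [0.3, 0.4, 0.0]
opening: 0.994
```

```bash
python3 - <<'E'
from h import *
o=ctrl.get_obs(); print(o["eef_pos"],rot(o["eef_rot"]).round(4),o["wrist_force"],o["q"])
c=ctrl.camera("wrist"); cv2.imwrite("pics/w1.png",c["img"][:,:,::-1])
print(c["eye"],rot(c["orientation"]).round(3))
E
```

```text
[ 0.446929   -0.38228747  0.23065682] [[-4.585e-01  8.887e-01 -6.000e-04]
 [ 8.887e-01  4.585e-01  9.000e-04]
 [ 1.100e-03 -2.000e-04 -1.000e+00]] [0.32446731 0.43023916 0.04429214] [-9.09285293e-01  2.10924976e-01  1.57287612e+00  4.17622459e-05
  1.35885414e+00 -1.38560249e+00]
[ 0.41275857 -0.31282161  0.37372373] [[ 0.889 -0.437 -0.137]
 [ 0.458  0.848  0.268]
 [-0.001 -0.301  0.954]]
```

View pics/w1.png

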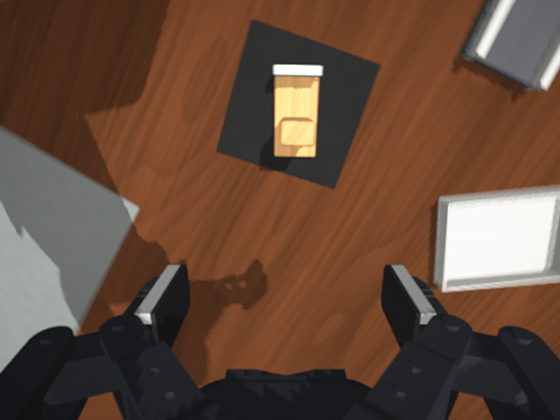

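```bash
python3 - <<'E'
from h import *
c=ctrl.camera("wrist"); im=c["img"]
cv2.imwrite("pics/w1z.png",cv2.resize(im[10:195,210:390,::-1],None,fx=3,fy=3,interpolation=cv2.INTER_CUBIC)); 
E
```

```text
(no output)
```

View pics/w1z.png

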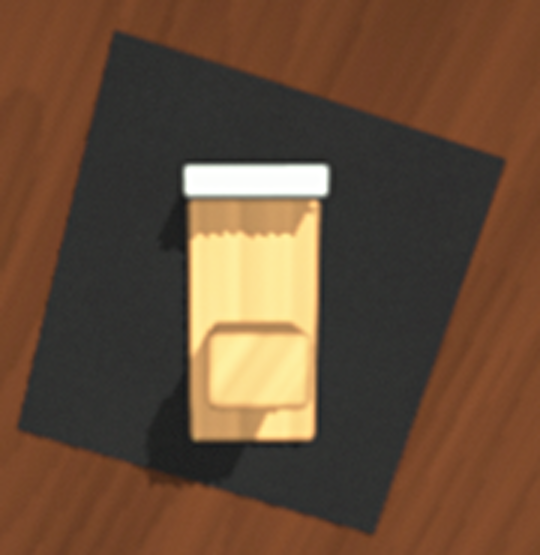

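```bash
cat >> h.py <<'E'
def toolxy(o,P):
    M=rot(o["eef_rot"]); return (M.T@(np.append(P[:2],0)-np.append(o["eef_pos"][:2],0)))[:2]
E
python3 - <<'E'
from h import *
c=ctrl.camera("wrist"); o=ctrl.get_obs(); s=ctrl.camera("scene"); t=ctrl.camera("top")
w=lambda p:((p[0]+.5)/3-.5+210,(p[1]+.5)/3-.5+10)
Z=lambda p,f,x0,y0:((p[0]+.5)/f-.5+x0,(p[1]+.5)/f-.5+y0)
a=lambda p:Z(p,6,370,235); sa=lambda p:Z(p,6,80,255)
H=[(309,332),(310,408),(209,409),(208,333)]
A=[(378,193),(433,184),(472,262),(412,288)];S=[(290,225),(268,279),(188,250),(209,205)]
for h,p,q in zip(H,A,S): print(tri([(c,w(h)),(s,sa(q))]).round(4),tri([(c,w(h)),(t,a(p)),(s,sa(q))]).round(4))
hp=np.array([plane(c,w(h),.081) for h in H]); print("handle",hp[:,:2].round(4),hp.mean(0), toolxy(o,hp.mean(0)))
pp=np.array([plane(c,w(h),.037) for h in [(183,163),(330,164),(329,197),(184,198)]]); print("plate",pp[:,:2].round(4),pp.mean(0),toolxy(o,pp.mean(0)))
ang=lambda u:np.degrees(np.arctan2(u[1],u[0]))
print("yaw ctr",ang(pp.mean(0)-hp.mean(0)),"plate",ang(pp[1]-pp[0])+90,"handle",ang(hp[0]-hp[3])+90,"sole",ang(plane(c,w((189,230)),.013)-plane(c,w((191,438)),.013)),ang(plane(c,w((319,210)),.013)-plane(c,w((315,438)),.013)),"tool",ang(rot(o["eef_rot"])[:,0]))
mp=np.array([plane(c,w(h),.003) for h in [(114,31),(504,160),(374,533),(19,431)]]);print("mat",mp.mean(0))
E
```

```text
[ 0.4417 -0.3186  0.0774] [ 0.4446 -0.3182  0.0804]
[ 0.4522 -0.3368  0.08  ] [ 0.4522 -0.3366  0.0795]
[ 0.4264 -0.3494  0.0834] [ 0.4262 -0.3488  0.0814]
[ 0.416  -0.3325  0.0772] [ 0.4163 -0.3315  0.0747]
handle [[ 0.4415 -0.3177]
 [ 0.4521 -0.3364]
 [ 0.4263 -0.3502]
 [ 0.4162 -0.3312]] [ 0.43403865 -0.33390534  0.081     ] [0.0482217  0.01054078]
plate [[ 0.3861 -0.2916]
 [ 0.4269 -0.2706]
 [ 0.4314 -0.2792]
 [ 0.3911 -0.3006]] [ 0.40884919 -0.28550221  0.037     ] [0.1027861  0.01085367]
yaw ctr 117.49290719976982 plate 117.22679747034596 handle 118.13644016070266 sole 117.5210813440184 117.96337841443192 tool 117.82145655924273
mat [ 0.42588755 -0.31832604  0.003     ]
```

>>> apply_moves --plan '[{"translation": [0.024, 0.0053, 0.02], "angular": [0, 0, 0], "hand": 0.085}, {"translation": [0.024, 0.0053, 0.03], "angular": [0, 0, 0], "hand": 0.085}, {"translation": [0, 0, 0.04], "angular": [0, 0, 0], "hand": 0.085}, {"translation": [0, 0, 0.04], "angular": [0, 0, 0], "hand": 0.085}, {"translation": [0, 0, 0.03], "angular": [0, 0, 0], "hand": 0.085}, {"translation": [0, 0, 0.02], "angular": [0, 0, 0], "hand": 0.085}, {"translation": [0, 0, 0.017], "angular": [0, 0, 0], "hand": 0.085}, {"translation": [0, 0, 0], "angular": [0, 0, 0], "hand": 0.085}, {"translation": [0, 0, 0], "angular": [0, 0, 0], "hand": 0.085}]'

```text
time_s: 3.98
eef_pos: [0.4349, -0.3345, 0.0352]
eef_rot: [0.001, 0.517, 0.856, -0.0]
wrist_force: [0.2, -0.3, 0.1]
opening: 0.998
```

```bash
python3 - <<'E'
from h import *
o=ctrl.get_obs(); print(o["eef_pos"],o["wrist_force"])
a=ctrl.camera("wrist")["img"]; b=ctrl.camera("scene")["img"]
cv2.imwrite("pics/w2.png",np.hstack([a[::,::],])[:,:,::-1]); cv2.imwrite("pics/s2.png",cv2.resize(b[200:400,40:280,::-1],None,fx=3,fy=3))
E
```

```text
[ 0.43492535 -0.33453842  0.03515056] [ 0.21438897 -0.25735594  0.13807156]
```

View pics/w2.png

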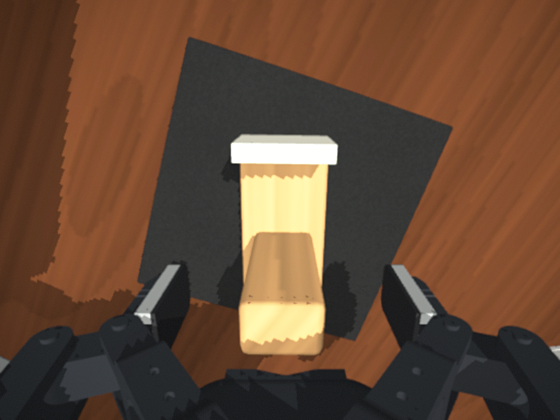

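View pics/s2.png

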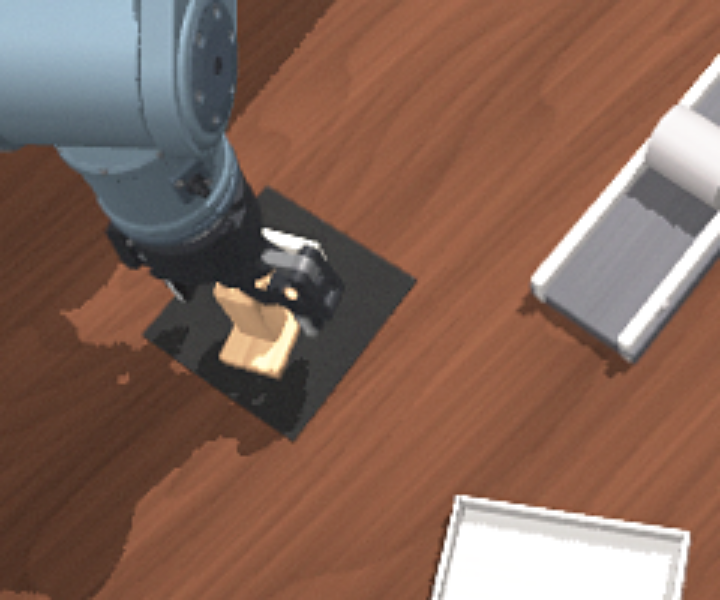

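>>> apply_moves --plan '[{"translation": [0, 0, 0.004], "angular": [0, 0, 0], "hand": 0.06}, {"translation": [0, 0, 0], "angular": [0, 0, 0], "hand": 0.045}, {"translation": [0, 0, 0], "angular": [0, 0, 0], "hand": 0.035}, {"translation": [0, 0, 0], "angular": [0, 0, 0], "hand": 0.02}, {"translation": [0, 0, 0], "angular": [0, 0, 0], "hand": 0.015}, {"translation": [0, 0, 0], "angular": [0, 0, 0], "hand": 0.015}, {"translation": [0, 0, 0], "angular": [0, 0, 0], "hand": 0.015}, {"translation": [0, 0, 0], "angular": [0, 0, 0], "hand": 0.015}]'

```text
time_s: 5.08
eef_pos: [0.4345, -0.3342, 0.0305]
eef_rot: [0.0, 0.517, 0.856, -0.0]
wrist_force: [1.5, -0.8, 3.2]
opening: 0.345
```

```bash
python3 - <<'E'
from h import *
o=ctrl.get_obs(); print(o["eef_pos"],rot(o["eef_rot"]),o["wrist_force"],o["torque"],o["opening"]*85)
c=ctrl.camera("wrist");cv2.imwrite("pics/w3.png",c["img"][:,:,::-1])
E
```

```text
[ 0.43452749 -0.33419844  0.03049126] [[-4.64396497e-01  8.85627357e-01  2.80845288e-04]
 [ 8.85627289e-01  4.64396574e-01 -3.56962619e-04]
 [-4.46559450e-04  8.29520608e-05 -9.99999897e-01]] [ 1.51295422 -0.82200804  3.16163661] [ 0.01594629  0.02316856 -0.0303257 ] 29.336662600801333
```

View pics/w3.png

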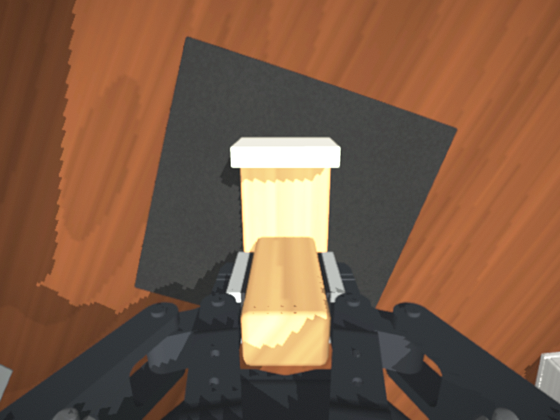

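>>> apply_moves --plan '[{"translation": [0, 0, -0.005], "angular": [0, 0, 0], "hand": 0.015}, {"translation": [0, 0, -0.015], "angular": [0, 0, 0], "hand": 0.015}, {"translation": [0, 0, -0.03], "angular": [0, 0, 0], "hand": 0.015}, {"translation": [0, 0, -0.03], "angular": [0, 0, 0], "hand": 0.015}, {"translation": [0, 0, -0.02], "angular": [0, 0, 0], "hand": 0.015}, {"translation": [0, 0, 0], "angular": [0, 0, 0.093], "hand": 0.015}, {"translation": [0, 0, 0], "angular": [0, 0, 0.093], "hand": 0.015}, {"translation": [0, 0, 0], "angular": [0, 0, 0.093], "hand": 0.015}, {"translation": [0, 0, 0], "angular": [0, 0, 0.093], "hand": 0.015}]'

```text
time_s: 6.25
eef_pos: [0.4344, -0.3339, 0.1311]
eef_rot: [0.0, 0.668, 0.744, -0.0]
wrist_force: [0.1, 0.7, -0.7]
opening: 0.345
```

>>> apply_moves --plan '[{"translation": [0.01, 0.011, 0], "angular": [0, 0, 0], "hand": 0.015}, {"translation": [0.02, 0.022, 0], "angular": [0, 0, 0], "hand": 0.015}, {"translation": [0.024, 0.026, 0], "angular": [0, 0, 0], "hand": 0.015}, {"translation": [0.024, 0.026, 0], "angular": [0, 0, 0], "hand": 0.015}, {"translation": [0.024, 0.026, 0], "angular": [0, 0, 0], "hand": 0.015}, {"translation": [0.024, 0.026, 0], "angular": [0, 0, 0], "hand": 0.015}, {"translation": [0.02, 0.022, 0], "angular": [0, 0, 0], "hand": 0.015}, {"translation": [0.015, 0.016, 0], "angular": [0, 0, 0], "hand": 0.015}, {"translation": [0, 0, 0], "angular": [0, 0, 0], "hand": 0.015}]'

```text
time_s: 7.38
eef_pos: [0.5912, -0.153, 0.1304]
eef_rot: [-0.0, 0.666, 0.746, 0.0]
wrist_force: [-0.7, -0.6, -1.6]
opening: 0.346
```

```bash
python3 - <<'E'
from h import *
o=ctrl.get_obs(); print(o["eef_pos"],rot(o["eef_rot"])[:,0],o["wrist_force"],o["torque"],o["opening"]*85)
c=ctrl.camera("wrist");cv2.imwrite("pics/w4.png",c["img"][:,:,::-1])
c=ctrl.camera("top");cv2.imwrite("pics/t4.png",cv2.resize(c["img"][160:300,180:480,::-1],None,fx=2.6,fy=2.6,interpolation=cv2.INTER_CUBIC))
E
```

```text
[ 0.59123419 -0.15295153  0.13041357] [-1.14108439e-01  9.93468292e-01  1.30610713e-04] [-0.67347656 -0.55051373 -1.628961  ] [-0.00438379  0.03954333 -0.0161742 ] 29.428427942767826
```

View pics/w4.png

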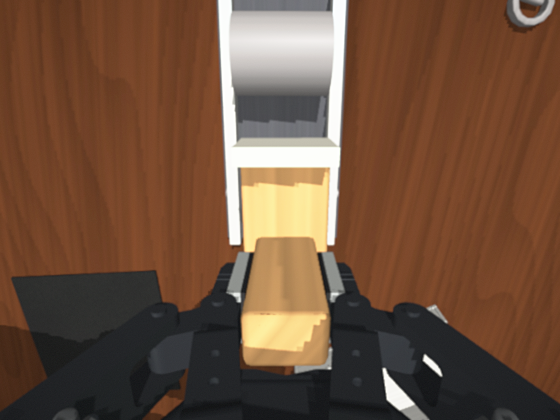

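View pics/t4.png

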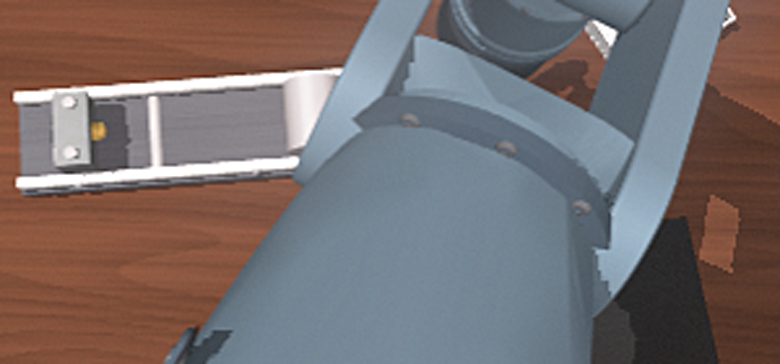

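```bash
python3 - <<'E'
from h import *
o=ctrl.get_obs(); c=ctrl.camera("wrist"); g=c["img"].astype(int)
wht=(g.min(2)>200)
for r in (100,120,180,200,220,235):
    u=np.where(wht[r,200:360])[0]+200; print(r,u.min(),u.max(), [toolxy(o,plane(c,(x,r),.03)).round(4) for x in (u.min()-.5,u.max()+.5)])
# roller edges along column
print([toolxy(o,plane(c,p,.041)).round(4) for p in [(283,12),(283,95),(231,55),(334,55)]])
E
```

```text
100 225 342 [array([ 0.0766, -0.0412]), array([0.0766, 0.0408])]
120 226 341 [array([ 0.063 , -0.0411]), array([0.063 , 0.0408])]
180 228 338 [array([ 0.0195, -0.0419]), array([0.0195, 0.0406])]
200 229 337 [array([ 0.0039, -0.042 ]), array([0.0039, 0.0406])]
220 230 336 [array([-0.0122, -0.042 ]), array([-0.0122,  0.0406])]
235 231 336 [array([-0.0247, -0.0419]), array([-0.0247,  0.0412])]
[array([ 0.1293, -0.0003]), array([ 0.0797, -0.0004]), array([ 0.1045, -0.0337]), array([0.1044, 0.0323])]
```

>>> apply_moves --plan '[{"translation": [0, 0, 0.015], "angular": [0, 0, 0], "hand": 0.015}, {"translation": [0, 0, 0.025], "angular": [0, 0, 0], "hand": 0.015}, {"translation": [0, 0, 0.02], "angular": [0, 0, 0], "hand": 0.015}, {"translation": [0, 0, 0.012], "angular": [0, 0, 0], "hand": 0.015}, {"translation": [0, 0, 0.006], "angular": [0, 0, 0], "hand": 0.015}, {"translation": [0, 0, 0.002], "angular": [0, 0, 0], "hand": 0.015}, {"translation": [0.0, 0, 0], "angular": [0, 0, 0], "hand": 0.015}, {"translation": [0.0, 0, 0], "angular": [0, 0, 0], "hand": 0.015}]'

```text
time_s: 8.52
eef_pos: [0.591, -0.1548, 0.051]
eef_rot: [0.001, 0.667, 0.745, 0.0]
wrist_force: [-0.4, -1.2, -1.1]
opening: 0.346
```

```bash
python3 - <<'E'
from h import *
o=ctrl.get_obs(); print(o["eef_pos"],rot(o["eef_rot"])[:,0],o["wrist_force"],o["torque"],o["opening"]*85)
c=ctrl.camera("wrist");cv2.imwrite("pics/w5.png",c["img"][:,:,::-1])
c=ctrl.camera("scene");cv2.imwrite("pics/s5.png",cv2.resize(c["img"][140:340,180:420,::-1],None,fx=3,fy=3,interpolation=cv2.INTER_CUBIC))
E
```

```text
[ 0.59098172 -0.15475881  0.05100667] [-1.10906453e-01  9.93830636e-01 -6.52199519e-04] [-0.41820119 -1.21007896 -1.09379914] [-0.05167421 -0.01557978 -0.01752111] 29.387009398661817
```

View pics/w5.png

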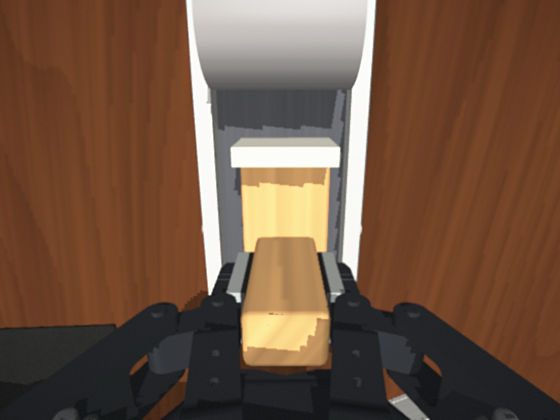

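View pics/s5.png

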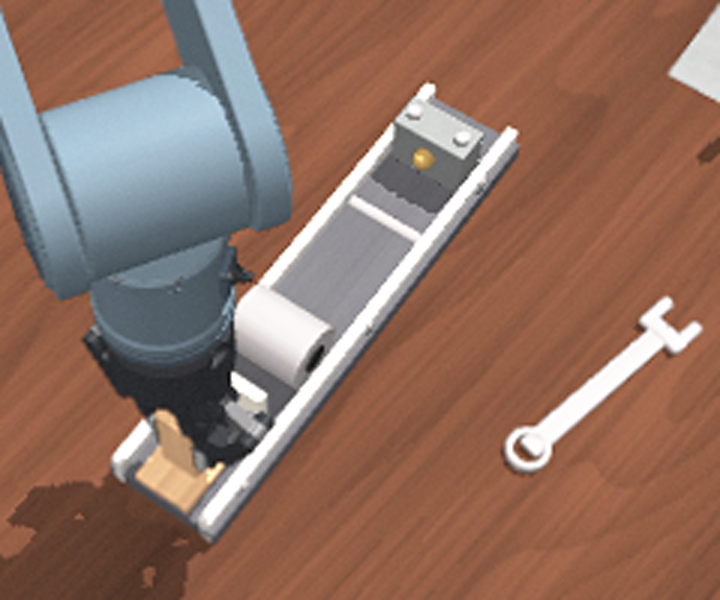

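>>> apply_moves --plan '[{"translation": [0.001, 0, 0], "angular": [0, 0, 0], "hand": 0.015}, {"translation": [0.002, 0, 0], "angular": [0, 0, 0], "hand": 0.015}, {"translation": [0.002, 0, 0], "angular": [0, 0, 0], "hand": 0.015}, {"translation": [0.002, 0, 0], "angular": [0, 0, 0], "hand": 0.015}, {"translation": [0.002, 0, 0], "angular": [0, 0, 0], "hand": 0.015}, {"translation": [0.0015, 0, 0], "angular": [0, 0, 0], "hand": 0.015}, {"translation": [0.0015, 0, 0], "angular": [0, 0, 0], "hand": 0.015}, {"translation": [0.001, 0, 0], "angular": [0, 0, 0], "hand": 0.015}, {"translation": [0.001, 0, 0], "angular": [0, 0, 0], "hand": 0.015}, {"translation": [0.001, 0, 0], "angular": [0, 0, 0], "hand": 0.015}]'

```text
time_s: 9.88
eef_pos: [0.5888, -0.1397, 0.0503]
eef_rot: [0.0, 0.667, 0.745, -0.0]
wrist_force: [0.8, -0.1, -0.9]
opening: 0.342
```

>>> apply_moves --plan '[{"translation": [0.001, 0, 0], "angular": [0, 0, 0], "hand": 0.015}, {"translation": [0.001, 0, 0], "angular": [0, 0, 0], "hand": 0.015}, {"translation": [0.001, 0, 0], "angular": [0, 0, 0], "hand": 0.015}, {"translation": [0.001, 0, 0], "angular": [0, 0, 0], "hand": 0.015}, {"translation": [0.001, 0, 0], "angular": [0, 0, 0], "hand": 0.015}, {"translation": [0.001, 0, 0], "angular": [0, 0, 0], "hand": 0.015}, {"translation": [0.001, 0, 0], "angular": [0, 0, 0], "hand": 0.015}, {"translation": [0.001, 0, 0], "angular": [0, 0, 0], "hand": 0.015}, {"translation": [0.001, 0, 0], "angular": [0, 0, 0], "hand": 0.015}, {"translation": [0.001, 0, 0], "angular": [0, 0, 0], "hand": 0.015}]'

```text
time_s: 11.12
eef_pos: [0.5877, -0.1297, 0.0503]
eef_rot: [0.0, 0.667, 0.745, 0.0]
wrist_force: [0.1, -0.8, -1.4]
opening: 0.344
```

>>> apply_moves --plan '[{"translation": [0.0015, 0, 0], "angular": [0, 0, 0], "hand": 0.015}, {"translation": [0.0015, 0, 0], "angular": [0, 0, 0], "hand": 0.015}, {"translation": [0.0015, 0, 0], "angular": [0, 0, 0], "hand": 0.015}, {"translation": [0.002, 0, 0], "angular": [0, 0, 0], "hand": 0.015}, {"translation": [0.002, 0, 0], "angular": [0, 0, 0], "hand": 0.015}, {"translation": [0.002, 0, 0], "angular": [0, 0, 0], "hand": 0.015}, {"translation": [0.002, 0, 0], "angular": [0, 0, 0], "hand": 0.015}, {"translation": [0.002, 0, 0], "angular": [0, 0, 0], "hand": 0.015}, {"translation": [0.002, 0, 0], "angular": [0, 0, 0], "hand": 0.015}, {"translation": [0.002, 0, 0], "angular": [0, 0, 0], "hand": 0.015}]'

```text
time_s: 12.38
eef_pos: [0.5857, -0.1113, 0.0503]
eef_rot: [0.0, 0.667, 0.745, 0.0]
wrist_force: [0.4, -0.9, -0.7]
opening: 0.348
```

```bash
python3 - <<'E'
from h import *
o=ctrl.get_obs(); print(o["eef_pos"],rot(o["eef_rot"])[:,0],o["wrist_force"],o["torque"],o["opening"]*85)
c=ctrl.camera("wrist");cv2.imwrite("pics/w6.png",c["img"][:,:,::-1])
c=ctrl.camera("scene");cv2.imwrite("pics/s6.png",cv2.resize(c["img"][140:340,180:420,::-1],None,fx=3,fy=3,interpolation=cv2.INTER_CUBIC))
E
```

```text
[ 0.58565302 -0.11125562  0.05030729] [-1.10791437e-01  9.93843679e-01 -4.30816760e-06] [ 0.36514475 -0.90613724 -0.71649923] [-0.0691816  -0.00584236  0.00658729] 29.542465513140634
```

View pics/w6.png

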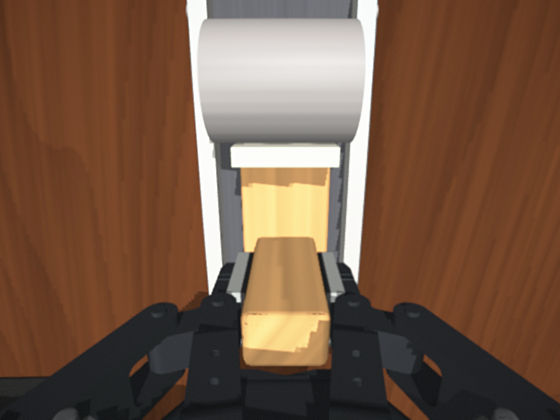

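View pics/s6.png

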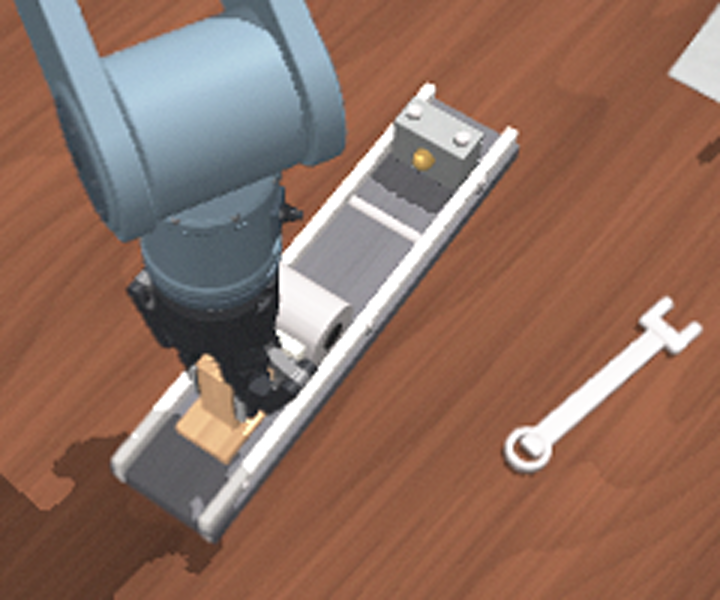

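>>> apply_moves --plan '[{"translation": [0.002, 0, 0], "angular": [0, 0, 0], "hand": 0.015}, {"translation": [0.002, 0, 0], "angular": [0, 0, 0], "hand": 0.015}, {"translation": [0.002, 0, 0], "angular": [0, 0, 0], "hand": 0.015}, {"translation": [0.002, 0, 0], "angular": [0, 0, 0], "hand": 0.015}, {"translation": [0.002, 0, 0], "angular": [0, 0, 0], "hand": 0.015}, {"translation": [0.002, 0, 0], "angular": [0, 0, 0], "hand": 0.015}, {"translation": [0.002, 0, 0], "angular": [0, 0, 0], "hand": 0.015}, {"translation": [0.002, 0, 0], "angular": [0, 0, 0], "hand": 0.015}, {"translation": [0.002, 0, 0], "angular": [0, 0, 0], "hand": 0.015}, {"translation": [0.002, 0, 0], "angular": [0, 0, 0], "hand": 0.015}]'

```text
time_s: 13.72
eef_pos: [0.5834, -0.0914, 0.0503]
eef_rot: [-0.0, 0.667, 0.745, -0.0]
wrist_force: [-0.3, -0.1, -1.0]
opening: 0.343
```

>>> apply_moves --plan '[{"translation": [0.002, 0, 0], "angular": [0, 0, 0], "hand": 0.015}, {"translation": [0.002, 0, 0], "angular": [0, 0, 0], "hand": 0.015}, {"translation": [0.002, 0, 0], "angular": [0, 0, 0], "hand": 0.015}, {"translation": [0.002, 0, 0], "angular": [0, 0, 0], "hand": 0.015}, {"translation": [0.002, 0, 0], "angular": [0, 0, 0], "hand": 0.015}, {"translation": [0.002, 0, 0], "angular": [0, 0, 0], "hand": 0.015}, {"translation": [0.002, 0, 0], "angular": [0, 0, 0], "hand": 0.015}, {"translation": [0.002, 0, 0], "angular": [0, 0, 0], "hand": 0.015}, {"translation": [0.002, 0, 0], "angular": [0, 0, 0], "hand": 0.015}, {"translation": [0.002, 0, 0], "angular": [0, 0, 0], "hand": 0.015}]'

```text
time_s: 14.98
eef_pos: [0.5812, -0.0715, 0.0503]
eef_rot: [0.0, 0.667, 0.745, 0.0]
wrist_force: [-0.4, 0.0, -1.3]
opening: 0.343
```

>>> apply_moves --plan '[{"translation": [0.002, 0, 0], "angular": [0, 0, 0], "hand": 0.015}, {"translation": [0.002, 0, 0], "angular": [0, 0, 0], "hand": 0.015}, {"translation": [0.002, 0, 0], "angular": [0, 0, 0], "hand": 0.015}, {"translation": [0.002, 0, 0], "angular": [0, 0, 0], "hand": 0.015}, {"translation": [0.002, 0, 0], "angular": [0, 0, 0], "hand": 0.015}, {"translation": [0.002, 0, 0], "angular": [0, 0, 0], "hand": 0.015}, {"translation": [0.002, 0, 0], "angular": [0, 0, 0], "hand": 0.015}, {"translation": [0.002, 0, 0], "angular": [0, 0, 0], "hand": 0.015}, {"translation": [0.002, 0, 0], "angular": [0, 0, 0], "hand": 0.015}, {"translation": [0.002, 0, 0], "angular": [0, 0, 0], "hand": 0.015}]'

```text
time_s: 16.23
eef_pos: [0.579, -0.0516, 0.0503]
eef_rot: [-0.0, 0.667, 0.745, -0.0]
wrist_force: [0.1, -0.2, -1.4]
opening: 0.344
```

>>> apply_moves --plan '[{"translation": [0.002, 0, 0], "angular": [0, 0, 0], "hand": 0.015}, {"translation": [0.002, 0, 0], "angular": [0, 0, 0], "hand": 0.015}, {"translation": [0.002, 0, 0], "angular": [0, 0, 0], "hand": 0.015}, {"translation": [0.002, 0, 0], "angular": [0, 0, 0], "hand": 0.015}, {"translation": [0.002, 0, 0], "angular": [0, 0, 0], "hand": 0.015}, {"translation": [0.002, 0, 0], "angular": [0, 0, 0], "hand": 0.015}, {"translation": [0.002, 0, 0], "angular": [0, 0, 0], "hand": 0.015}, {"translation": [0.002, 0, 0], "angular": [0, 0, 0], "hand": 0.015}]'

```text
time_s: 17.23
eef_pos: [0.5772, -0.0357, 0.0503]
eef_rot: [-0.0, 0.667, 0.745, 0.0]
wrist_force: [0.6, -1.6, -2.3]
opening: 0.343
```

```bash
python3 - <<'E'
from h import *
o=ctrl.get_obs(); print(o["eef_pos"],rot(o["eef_rot"])[:,0],o["wrist_force"],o["torque"],o["opening"]*85)
c=ctrl.camera("wrist");cv2.imwrite("pics/w7.png",c["img"][:,:,::-1])
c=ctrl.camera("scene");cv2.imwrite("pics/s7.png",cv2.resize(c["img"][140:340,180:420,::-1],None,fx=3,fy=3,interpolation=cv2.INTER_CUBIC))
E
```

```text
[ 0.57724885 -0.03568702  0.0502913 ] [-1.10769864e-01  9.93846083e-01  3.49074577e-05] [ 0.56289321 -1.58916217 -2.31660078] [-0.09005916  0.03097062 -0.00869974] 29.17206791718617
```

View pics/w7.png

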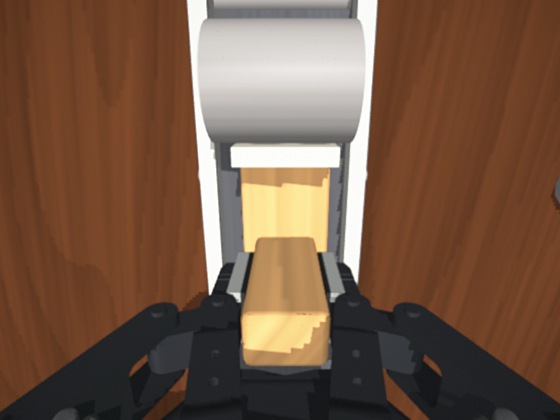

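View pics/s7.png

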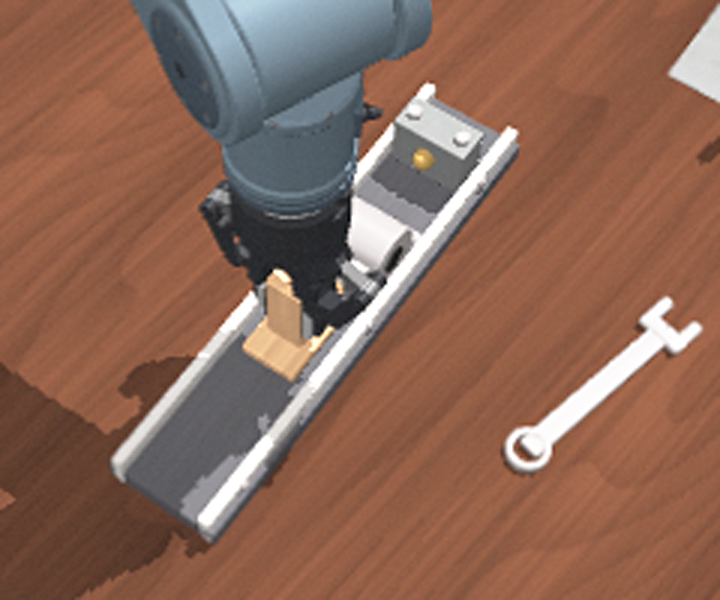

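>>> apply_moves --plan '[{"translation": [0.0015, 0, 0], "angular": [0, 0, 0], "hand": 0.015}, {"translation": [0.0015, 0, 0], "angular": [0, 0, 0], "hand": 0.015}, {"translation": [0.0015, 0, 0], "angular": [0, 0, 0], "hand": 0.015}, {"translation": [0.0015, 0, 0], "angular": [0, 0, 0], "hand": 0.015}, {"translation": [0.0015, 0, 0], "angular": [0, 0, 0], "hand": 0.015}, {"translation": [0.0015, 0, 0], "angular": [0, 0, 0], "hand": 0.015}, {"translation": [0.0015, 0, 0], "angular": [0, 0, 0], "hand": 0.015}, {"translation": [0.0015, 0, 0], "angular": [0, 0, 0], "hand": 0.015}, {"translation": [0.0015, 0, 0], "angular": [0, 0, 0], "hand": 0.015}, {"translation": [0.0015, 0, 0], "angular": [0, 0, 0], "hand": 0.015}]'

```text
time_s: 18.58
eef_pos: [0.5756, -0.0208, 0.0503]
eef_rot: [0.0, 0.667, 0.745, 0.0]
wrist_force: [-0.8, -0.7, -1.8]
opening: 0.346
```

>>> apply_moves --plan '[{"translation": [0.001, 0, 0], "angular": [0, 0, 0], "hand": 0.015}, {"translation": [0.001, 0, 0], "angular": [0, 0, 0], "hand": 0.015}, {"translation": [0.001, 0, 0], "angular": [0, 0, 0], "hand": 0.015}, {"translation": [0.001, 0, 0], "angular": [0, 0, 0], "hand": 0.015}, {"translation": [0.001, 0, 0], "angular": [0, 0, 0], "hand": 0.015}]'

```text
time_s: 19.2
eef_pos: [0.575, -0.0159, 0.0503]
eef_rot: [-0.0, 0.667, 0.745, -0.0]
wrist_force: [0.1, -0.3, -1.2]
opening: 0.344
```

>>> apply_moves --plan '[{"translation": [0.001, 0, 0], "angular": [0, 0, 0], "hand": 0.015}, {"translation": [0.001, 0, 0], "angular": [0, 0, 0], "hand": 0.015}, {"translation": [0.001, 0, 0], "angular": [0, 0, 0], "hand": 0.015}, {"translation": [0.001, 0, 0], "angular": [0, 0, 0], "hand": 0.015}]'

```text
time_s: 19.7
eef_pos: [0.5746, -0.0119, 0.0503]
eef_rot: [0.0, 0.667, 0.745, -0.0]
wrist_force: [-0.2, 0.0, -2.4]
opening: 0.343
```

>>> apply_moves --plan '[{"translation": [0.0008, 0, 0], "angular": [0, 0, 0], "hand": 0.015}, {"translation": [0.0008, 0, 0], "angular": [0, 0, 0], "hand": 0.015}, {"translation": [0.0008, 0, 0], "angular": [0, 0, 0], "hand": 0.015}]'

```text
time_s: 20.08
eef_pos: [0.5743, -0.0096, 0.0503]
eef_rot: [-0.0, 0.667, 0.745, -0.0]
wrist_force: [0.5, -0.2, -1.3]
opening: 0.347
```

>>> apply_moves --plan '[{"translation": [0.0008, 0, 0], "angular": [0, 0, 0], "hand": 0.015}, {"translation": [0.0008, 0, 0], "angular": [0, 0, 0], "hand": 0.015}, {"translation": [0.0008, 0, 0], "angular": [0, 0, 0], "hand": 0.015}]'

```text
time_s: 20.45
eef_pos: [0.5744, -0.0078, 0.0505]
eef_rot: [0.001, 0.667, 0.745, -0.0]
wrist_force: [0.4, -4.0, -1.1]
opening: 0.347
```

>>> apply_moves --plan '[{"translation": [0.0008, 0, 0], "angular": [0, 0, 0], "hand": 0.015}, {"translation": [0.0008, 0, 0], "angular": [0, 0, 0], "hand": 0.015}, {"translation": [0.0008, 0, 0], "angular": [0, 0, 0], "hand": 0.015}]'

```text
time_s: 20.82
eef_pos: [0.5738, -0.0048, 0.0503]
eef_rot: [-0.0, 0.667, 0.745, 0.0]
wrist_force: [0.5, -2.7, -1.7]
opening: 0.344
```

>>> apply_moves --plan '[{"translation": [0.0006, 0, 0], "angular": [0, 0, 0], "hand": 0.015}, {"translation": [0.0006, 0, 0], "angular": [0, 0, 0], "hand": 0.015}, {"translation": [0.0006, 0, 0], "angular": [0, 0, 0], "hand": 0.015}, {"translation": [0.0006, 0, 0], "angular": [0, 0, 0], "hand": 0.015}]'

```text
time_s: 21.32
eef_pos: [0.5735, -0.0023, 0.0502]
eef_rot: [-0.0, 0.667, 0.745, 0.0]
wrist_force: [-0.2, -1.5, -1.7]
opening: 0.346
```

>>> apply_moves --plan '[{"translation": [0.0006, 0, 0], "angular": [0, 0, 0], "hand": 0.015}, {"translation": [0.0006, 0, 0], "angular": [0, 0, 0], "hand": 0.015}, {"translation": [0.0006, 0, 0], "angular": [0, 0, 0], "hand": 0.015}, {"translation": [0.0006, 0, 0], "angular": [0, 0, 0], "hand": 0.015}]'

```text
time_s: 21.82
eef_pos: [0.5732, 0.0001, 0.0502]
eef_rot: [-0.0, 0.667, 0.745, 0.0]
wrist_force: [0.9, -0.3, -1.5]
opening: 0.342
```

>>> apply_moves --plan '[{"translation": [0.0005, 0, 0], "angular": [0, 0, 0], "hand": 0.015}, {"translation": [0.0005, 0, 0], "angular": [0, 0, 0], "hand": 0.015}, {"translation": [0.0005, 0, 0], "angular": [0, 0, 0], "hand": 0.015}, {"translation": [0.0005, 0, 0], "angular": [0, 0, 0], "hand": 0.015}]'

```text
time_s: 22.32
eef_pos: [0.573, 0.002, 0.0503]
eef_rot: [-0.0, 0.667, 0.745, 0.0]
wrist_force: [-0.5, -1.2, -1.6]
opening: 0.341
```

```bash
python3 - <<'E'
from h import *
o=ctrl.get_obs(); print(o["eef_pos"],rot(o["eef_rot"])[:,0],o["wrist_force"],o["torque"],o["opening"]*85)
c=ctrl.camera("wrist");cv2.imwrite("pics/w8.png",c["img"][:,:,::-1])
c=ctrl.camera("scene");cv2.imwrite("pics/s8.png",cv2.resize(c["img"][140:340,180:420,::-1],None,fx=3,fy=3,interpolation=cv2.INTER_CUBIC))
E
```

```text
[0.5730082  0.00202315 0.05027545] [-1.10777191e-01  9.93845262e-01  1.00029039e-04] [-0.47502875 -1.21855704 -1.6003029 ] [-0.10630147  0.04646862  0.06254252] 28.958497566124137
```

View pics/w8.png

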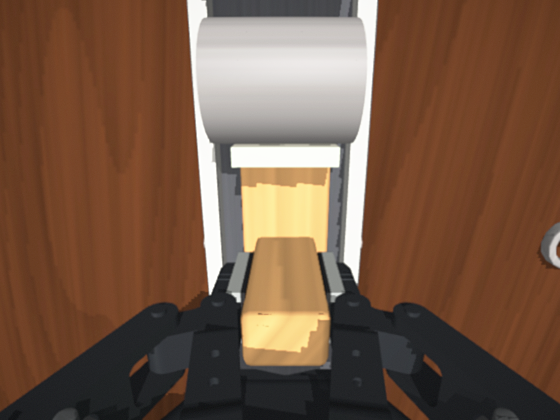

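View pics/s8.png

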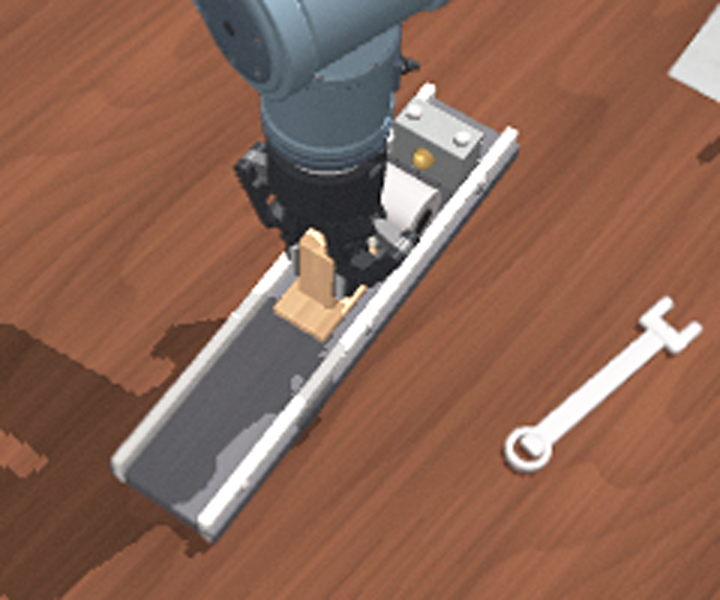

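>>> apply_moves --plan '[{"translation": [0.0005, 0, 0], "angular": [0, 0, 0], "hand": 0.015}, {"translation": [0.0005, 0, 0], "angular": [0, 0, 0], "hand": 0.015}, {"translation": [0.0005, 0, 0], "angular": [0, 0, 0], "hand": 0.015}, {"translation": [0.0005, 0, 0], "angular": [0, 0, 0], "hand": 0.015}]'

```text
time_s: 22.92
eef_pos: [0.5728, 0.004, 0.0503]
eef_rot: [-0.0, 0.667, 0.745, 0.0]
wrist_force: [-0.5, 0.6, -0.6]
opening: 0.346
```

```bash
python3 - <<'E'
from h import *
o=ctrl.get_obs(); print(o["wrist_force"])
c=ctrl.camera("wrist");cv2.imwrite("pics/w9.png",c["img"][:200,150:420,::-1])
E
```

```text
[-0.45433639  0.59697465 -0.55885789]
```

View pics/w9.png

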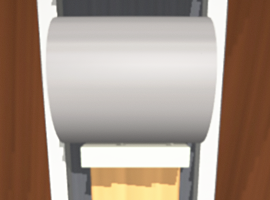

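>>> apply_moves --plan '[{"translation": [0.0005, 0, 0], "angular": [0, 0, 0], "hand": 0.015}, {"translation": [0.0005, 0, 0], "angular": [0, 0, 0], "hand": 0.015}, {"translation": [0.0005, 0, 0], "angular": [0, 0, 0], "hand": 0.015}, {"translation": [0.0005, 0, 0], "angular": [0, 0, 0], "hand": 0.015}, {"translation": [0, 0, 0], "angular": [0, 0, 0], "hand": 0.015}, {"translation": [0, 0, 0], "angular": [0, 0, 0], "hand": 0.015}]'

```text
time_s: 23.72
eef_pos: [0.5726, 0.0059, 0.0503]
eef_rot: [-0.0, 0.667, 0.745, -0.0]
wrist_force: [-0.3, -0.0, -1.4]
opening: 0.345
```

```bash
python3 - <<'E'
from h import *
o=ctrl.get_obs(); print(o["wrist_force"])
c=ctrl.camera("wrist");cv2.imwrite("pics/w10.png",c["img"][:200,150:420,::-1])
E
```

```text
[-0.26769507 -0.03098624 -1.39951399]
```

View pics/w10.png

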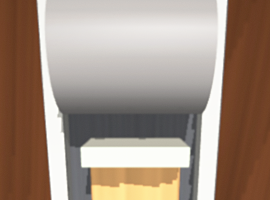

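>>> apply_moves --plan '[{"translation": [0.001, 0, 0], "angular": [0, 0, 0], "hand": 0.015}, {"translation": [0.001, 0, 0], "angular": [0, 0, 0], "hand": 0.015}, {"translation": [0.001, 0, 0], "angular": [0, 0, 0], "hand": 0.015}, {"translation": [0.001, 0, 0], "angular": [0, 0, 0], "hand": 0.015}, {"translation": [0.001, 0, 0], "angular": [0, 0, 0], "hand": 0.015}, {"translation": [0.001, 0, 0], "angular": [0, 0, 0], "hand": 0.015}, {"translation": [0.0006, 0, 0], "angular": [0, 0, 0], "hand": 0.015}, {"translation": [0.0006, 0, 0], "angular": [0, 0, 0], "hand": 0.015}, {"translation": [0.0006, 0, 0], "angular": [0, 0, 0], "hand": 0.015}]'

```text
time_s: 24.9
eef_pos: [0.5717, 0.0137, 0.0503]
eef_rot: [-0.0, 0.667, 0.745, -0.0]
wrist_force: [0.3, -0.5, -1.3]
opening: 0.349
```

>>> apply_moves --plan '[{"translation": [0.0006, 0, 0], "angular": [0, 0, 0], "hand": 0.015}, {"translation": [0.0006, 0, 0], "angular": [0, 0, 0], "hand": 0.015}, {"translation": [0.0006, 0, 0], "angular": [0, 0, 0], "hand": 0.015}]'

```text
time_s: 25.28
eef_pos: [0.5715, 0.0155, 0.0503]
eef_rot: [-0.0, 0.667, 0.745, 0.0]
wrist_force: [0.9, 0.4, -1.9]
opening: 0.343
```

>>> apply_moves --plan '[{"translation": [0.0006, 0, 0], "angular": [0, 0, 0], "hand": 0.015}, {"translation": [0.0006, 0, 0], "angular": [0, 0, 0], "hand": 0.015}, {"translation": [0.0006, 0, 0], "angular": [0, 0, 0], "hand": 0.015}]'

```text
time_s: 25.65
eef_pos: [0.5713, 0.0173, 0.0503]
eef_rot: [-0.0, 0.667, 0.745, 0.0]
wrist_force: [0.2, -0.3, -2.1]
opening: 0.345
```

>>> apply_moves --plan '[{"translation": [0.0005, 0, 0], "angular": [0, 0, 0], "hand": 0.015}, {"translation": [0.0005, 0, 0], "angular": [0, 0, 0], "hand": 0.015}]'

```text
time_s: 25.9
eef_pos: [0.5712, 0.0183, 0.0503]
eef_rot: [0.0, 0.667, 0.745, -0.0]
wrist_force: [0.3, -0.8, -1.3]
opening: 0.346
```

>>> apply_moves --plan '[{"translation": [0.0005, 0, 0], "angular": [0, 0, 0], "hand": 0.015}, {"translation": [0.0005, 0, 0], "angular": [0, 0, 0], "hand": 0.015}]'

```text
time_s: 26.15
eef_pos: [0.5713, 0.0188, 0.0504]
eef_rot: [0.0, 0.667, 0.745, -0.0]
wrist_force: [-0.3, -2.5, -1.4]
opening: 0.344
```

>>> apply_moves --plan '[{"translation": [0.0005, 0, 0], "angular": [0, 0, 0], "hand": 0.015}, {"translation": [0.0005, 0, 0], "angular": [0, 0, 0], "hand": 0.015}]'

```text
time_s: 26.4
eef_pos: [0.5714, 0.0192, 0.0506]
eef_rot: [0.001, 0.667, 0.745, -0.0]
wrist_force: [0.0, -5.3, 0.2]
opening: 0.345
```

>>> apply_moves --plan '[{"translation": [0.0005, 0, 0], "angular": [0, 0, 0], "hand": 0.015}, {"translation": [0.0005, 0, 0], "angular": [0, 0, 0], "hand": 0.015}]'

```text
time_s: 26.65
eef_pos: [0.5715, 0.0201, 0.0507]
eef_rot: [0.001, 0.667, 0.745, -0.0]
wrist_force: [0.9, -6.4, -0.5]
opening: 0.348
```

>>> apply_moves --plan '[{"translation": [0.0005, 0, 0], "angular": [0, 0, 0], "hand": 0.015}, {"translation": [0.0005, 0, 0], "angular": [0, 0, 0], "hand": 0.015}]'

```text
time_s: 26.9
eef_pos: [0.5715, 0.0211, 0.0508]
eef_rot: [0.001, 0.667, 0.745, -0.0]
wrist_force: [0.7, -5.5, -0.1]
opening: 0.343
```

>>> apply_moves --plan '[{"translation": [0.0005, 0, 0], "angular": [0, 0, 0], "hand": 0.015}, {"translation": [0.0005, 0, 0], "angular": [0, 0, 0], "hand": 0.015}]'

```text
time_s: 27.15
eef_pos: [0.5714, 0.0221, 0.0508]
eef_rot: [0.001, 0.667, 0.745, -0.0]
wrist_force: [0.4, -5.4, 0.5]
opening: 0.344
```

>>> apply_moves --plan '[{"translation": [0.0005, 0, 0], "angular": [0, 0, 0], "hand": 0.015}, {"translation": [0.0005, 0, 0], "angular": [0, 0, 0], "hand": 0.015}]'

```text
time_s: 27.4
eef_pos: [0.5713, 0.0231, 0.0508]
eef_rot: [0.001, 0.667, 0.745, -0.0]
wrist_force: [1.9, -6.1, -0.1]
opening: 0.346
```

>>> apply_moves --plan '[{"translation": [0.0005, 0, 0], "angular": [0, 0, 0], "hand": 0.015}, {"translation": [0.0005, 0, 0], "angular": [0, 0, 0], "hand": 0.015}]'

```text
time_s: 27.65
eef_pos: [0.5712, 0.0241, 0.0508]
eef_rot: [0.001, 0.667, 0.745, -0.0]
wrist_force: [-0.2, -5.7, 0.8]
opening: 0.343
```

>>> apply_moves --plan '[{"translation": [0.0005, 0, 0], "angular": [0, 0, 0], "hand": 0.015}, {"translation": [0.0005, 0, 0], "angular": [0, 0, 0], "hand": 0.015}]'

```text
time_s: 27.9
eef_pos: [0.5712, 0.0249, 0.0509]
eef_rot: [0.001, 0.667, 0.745, -0.0]
wrist_force: [0.8, -7.0, -0.8]
opening: 0.347
```

>>> apply_moves --plan '[{"translation": [0.0003, 0, 0], "angular": [0, 0, 0], "hand": 0.015}, {"translation": [0.0003, 0, 0], "angular": [0, 0, 0], "hand": 0.015}]'

```text
time_s: 28.15
eef_pos: [0.5712, 0.0249, 0.0509]
eef_rot: [0.002, 0.667, 0.745, -0.0]
wrist_force: [0.0, -8.8, 1.0]
opening: 0.347
```

>>> apply_moves --plan '[{"translation": [0.0003, 0, 0], "angular": [0, 0, 0], "hand": 0.015}, {"translation": [0, 0, 0], "angular": [0, 0, 0], "hand": 0.015}]'

```text
time_s: 28.4
eef_pos: [0.5712, 0.025, 0.0509]
eef_rot: [0.002, 0.667, 0.745, -0.001]
wrist_force: [1.0, -10.1, -0.6]
opening: 0.342
```

```bash
python3 - <<'E'
from h import *
o=ctrl.get_obs(); print(o["eef_pos"],o["wrist_force"])
c=ctrl.camera("wrist");cv2.imwrite("pics/w11.png",c["img"][:,:,::-1])
c=ctrl.camera("scene");cv2.imwrite("pics/s11.png",cv2.resize(c["img"][155:235,280:370,::-1],None,fx=7,fy=7,interpolation=cv2.INTER_CUBIC))
c=ctrl.camera("top");cv2.imwrite("pics/t11.png",cv2.resize(c["img"][170:250,180:280,::-1],None,fx=6,fy=6,interpolation=cv2.INTER_CUBIC))
E
```

```text
[0.57117062 0.02500341 0.05093875] [  0.99551203 -10.13815517  -0.60146447]
```

View pics/w11.png

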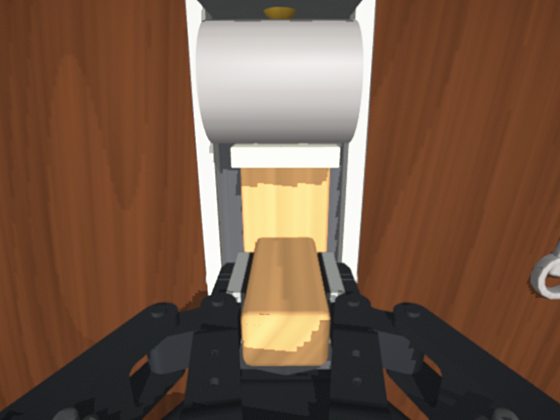

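View pics/s11.png

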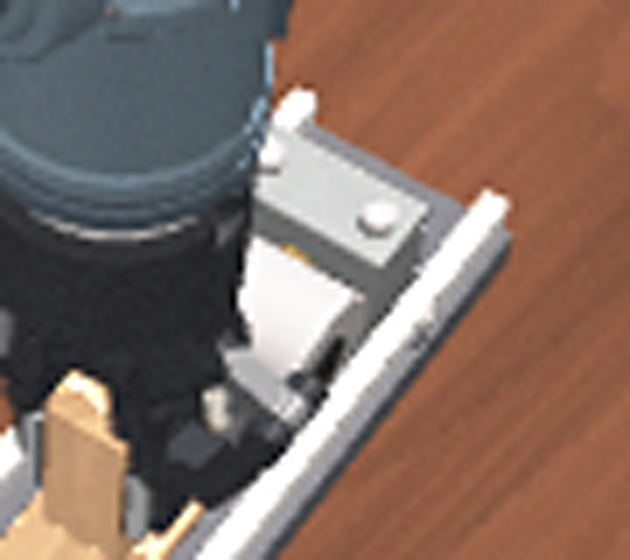

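View pics/t11.png

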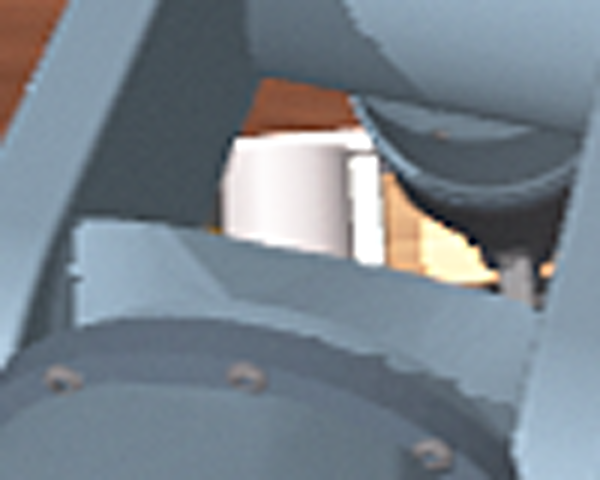

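>>> apply_moves --plan '[{"translation": [-0.0005, 0, 0], "angular": [0, 0, 0], "hand": 0.015}, {"translation": [-0.0005, 0, 0], "angular": [0, 0, 0], "hand": 0.015}, {"translation": [-0.001, 0, 0], "angular": [0, 0, 0], "hand": 0.015}, {"translation": [-0.002, 0, 0], "angular": [0, 0, 0], "hand": 0.015}, {"translation": [-0.004, 0, 0], "angular": [0, 0, 0], "hand": 0.015}, {"translation": [-0.008, 0, 0], "angular": [0, 0, 0], "hand": 0.015}, {"translation": [-0.012, 0, 0], "angular": [0, 0, 0], "hand": 0.015}, {"translation": [-0.016, 0, -0.002], "angular": [0, 0, 0], "hand": 0.015}, {"translation": [-0.016, 0, -0.01], "angular": [0, 0, 0], "hand": 0.015}, {"translation": [-0.016, 0, -0.02], "angular": [0, 0, 0], "hand": 0.015}]'

```text
time_s: 29.8
eef_pos: [0.5782, -0.0498, 0.0824]
eef_rot: [-0.001, 0.667, 0.745, -0.0]
wrist_force: [-0.1, 0.5, -1.3]
opening: 0.342
```

>>> apply_moves --plan '[{"translation": [-0.016, 0, -0.025], "angular": [0, 0, 0], "hand": 0.015}, {"translation": [-0.016, 0, -0.025], "angular": [0, 0, 0], "hand": 0.015}, {"translation": [-0.01, 0, 0], "angular": [0, 0, 0], "hand": 0.015}, {"translation": [0, 0, 0], "angular": [0, 0, 0], "hand": 0.015}]'

```text
time_s: 30.3
eef_pos: [0.5829, -0.0911, 0.1317]
eef_rot: [-0.0, 0.667, 0.745, -0.0]
wrist_force: [0.1, -0.2, -2.0]
opening: 0.341
```

```bash
python3 - <<'E'
from h import *
o=ctrl.get_obs(); print(o["eef_pos"],rot(o["eef_rot"]),o["wrist_force"])
c=ctrl.camera("wrist");cv2.imwrite("pics/w12.png",c["img"][:,:,::-1])
c=ctrl.camera("scene");cv2.imwrite("pics/s12.png",cv2.resize(c["img"][150:350,200:400,::-1],None,fx=3,fy=3,interpolation=cv2.INTER_CUBIC))
M=rot(o["eef_rot"]);ox=np.array([.4345,-.3342]);d=ox-o["eef_pos"][:2]
a=np.radians(117.67);print("tool x,y after final yaw",d@[np.cos(a),np.sin(a)],d@[np.sin(a),-np.cos(a)], "yaw now",np.degrees(np.arctan2(M[1,0],M[0,0])))
E
```

```text
[ 0.58290329 -0.09105974  0.13172331] [[-1.09328461e-01  9.94005494e-01 -6.04394375e-04]
 [ 9.94005630e-01  1.09328625e-01  2.43791163e-04]
 [ 3.08407361e-04 -5.74118098e-04 -9.99999788e-01]] [ 0.09866885 -0.19591296 -1.95233721]
tool x,y after final yaw -0.14641870742196014 -0.24434051300618712 yaw now 96.27660606590227
```

View pics/w12.png

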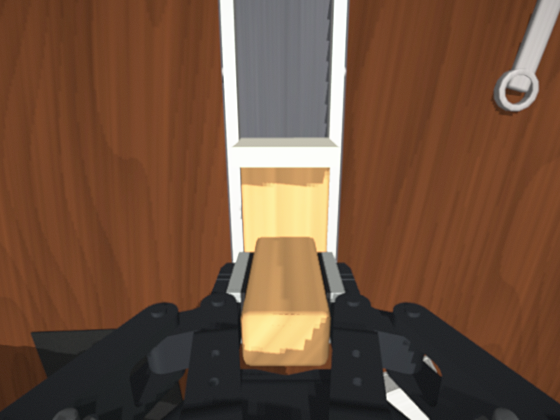

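View pics/s12.png

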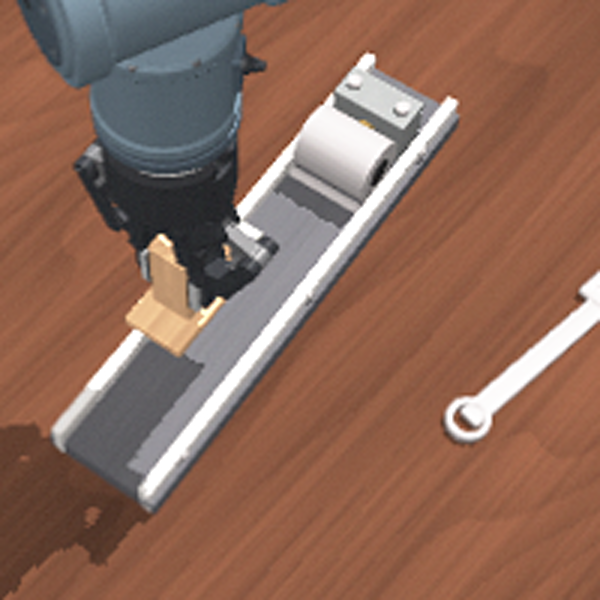

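>>> apply_moves --plan '[{"translation": [0, 0, 0], "angular": [0, 0, -0.093], "hand": 0.015}, {"translation": [0, 0, 0], "angular": [0, 0, -0.093], "hand": 0.015}, {"translation": [0, 0, 0], "angular": [0, 0, -0.093], "hand": 0.015}, {"translation": [0, 0, 0], "angular": [0, 0, -0.0945], "hand": 0.015}, {"translation": [-0.012, -0.02, 0], "angular": [0, 0, 0], "hand": 0.015}, {"translation": [-0.022, -0.036, 0], "angular": [0, 0, 0], "hand": 0.015}, {"translation": [-0.024, -0.04, 0], "angular": [0, 0, 0], "hand": 0.015}, {"translation": [-0.024, -0.04, 0], "angular": [0, 0, 0], "hand": 0.015}, {"translation": [-0.024, -0.04, 0], "angular": [0, 0, 0], "hand": 0.015}, {"translation": [-0.022, -0.036, 0], "angular": [0, 0, 0], "hand": 0.015}]'

```text
time_s: 31.65
eef_pos: [0.4541, -0.3023, 0.1311]
eef_rot: [-0.001, 0.517, 0.856, 0.0]
wrist_force: [0.8, -0.1, -0.9]
opening: 0.34
```

>>> apply_moves --plan '[{"translation": [-0.012, -0.022, 0], "angular": [0, 0, 0], "hand": 0.015}, {"translation": [-0.006, -0.01, 0], "angular": [0, 0, 0], "hand": 0.015}, {"translation": [0, 0, 0.02], "angular": [0, 0, 0], "hand": 0.015}, {"translation": [0, 0, 0.03], "angular": [0, 0, 0], "hand": 0.015}, {"translation": [0, 0, 0.025], "angular": [0, 0, 0], "hand": 0.015}, {"translation": [0, 0, 0.012], "angular": [0, 0, 0], "hand": 0.015}, {"translation": [0, 0, 0], "angular": [0, 0, 0], "hand": 0.015}, {"translation": [0, 0, 0], "angular": [0, 0, 0], "hand": 0.015}]'

```text
time_s: 32.65
eef_pos: [0.4361, -0.3334, 0.0462]
eef_rot: [0.001, 0.517, 0.856, -0.0]
wrist_force: [0.8, -1.0, -1.9]
opening: 0.347
```

```bash
python3 - <<'E'
from h import *
o=ctrl.get_obs(); print(o["eef_pos"],rot(o["eef_rot"]),o["wrist_force"])
c=ctrl.camera("wrist");cv2.imwrite("pics/w13.png",c["img"][:,:,::-1])
E
```

```text
[ 0.4361198  -0.33340221  0.04620238] [[-4.66153469e-01  8.84703272e-01  1.03166036e-03]
 [ 8.84702652e-01  4.66154446e-01 -1.11827959e-03]
 [-1.47025867e-03  3.91422744e-04 -9.99998843e-01]] [ 0.8023721  -0.97202612 -1.92927346]
```

View pics/w13.png

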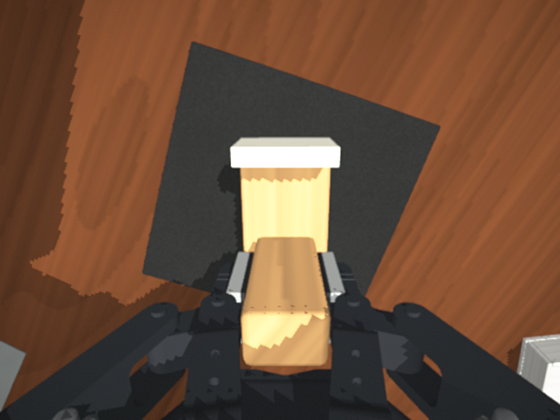

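>>> apply_moves --plan '[{"translation": [0, 0, 0.006], "angular": [0, 0, 0], "hand": 0.015}, {"translation": [0, 0, 0.005], "angular": [0, 0, 0], "hand": 0.015}, {"translation": [0, 0, 0.002], "angular": [0, 0, 0], "hand": 0.015}, {"translation": [0, 0, 0.001], "angular": [0, 0, 0], "hand": 0.015}, {"translation": [0, 0, 0], "angular": [0, 0, 0], "hand": 0.015}]'

```text
time_s: 33.33
eef_pos: [0.4354, -0.3331, 0.0313]
eef_rot: [-0.0, 0.517, 0.856, 0.0]
wrist_force: [0.7, 0.8, -1.9]
opening: 0.345
```

>>> apply_moves --plan '[{"translation": [0, 0, 0.0008], "angular": [0, 0, 0], "hand": 0.015}, {"translation": [0, 0, 0.0007], "angular": [0, 0, 0], "hand": 0.015}, {"translation": [0, 0, 0], "angular": [0, 0, 0], "hand": 0.015}]'

```text
time_s: 33.7
eef_pos: [0.4355, -0.3332, 0.0305]
eef_rot: [0.0, 0.517, 0.856, -0.0]
wrist_force: [-2.2, 0.9, 5.7]
opening: 0.342
```

>>> apply_moves --plan '[{"translation": [0, 0, 0], "angular": [0, 0, 0], "hand": 0.034}, {"translation": [0, 0, 0], "angular": [0, 0, 0], "hand": 0.04}, {"translation": [0, 0, 0], "angular": [0, 0, 0], "hand": 0.055}, {"translation": [0, 0, 0], "angular": [0, 0, 0], "hand": 0.07}, {"translation": [0, 0, 0], "angular": [0, 0, 0], "hand": 0.085}, {"translation": [0, 0, 0], "angular": [0, 0, 0], "hand": 0.085}, {"translation": [0, 0, 0], "angular": [0, 0, 0], "hand": 0.085}]'

```text
time_s: 34.58
eef_pos: [0.4354, -0.3331, 0.0298]
eef_rot: [0.0, 0.517, 0.856, -0.0]
wrist_force: [0.4, 0.2, 0.6]
opening: 0.996
```

```bash
python3 - <<'E'
from h import *
o=ctrl.get_obs(); print(o["eef_pos"],o["opening"],o["wrist_force"])
c=ctrl.camera("wrist");cv2.imwrite("pics/w14.png",c["img"][:,:,::-1])
E
```

```text
[ 0.43541692 -0.33305579  0.02979021] 0.9958513977926319 [0.39387106 0.21817424 0.58038139]
```

View pics/w14.png

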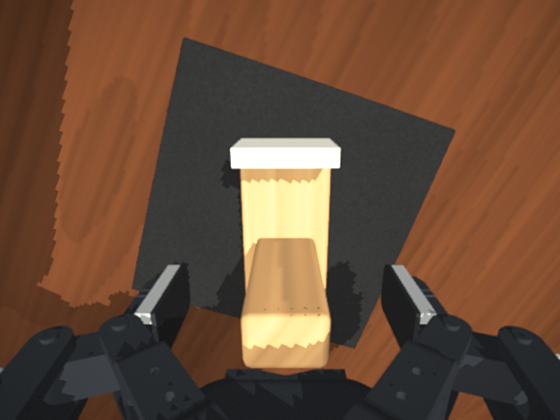

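Standing and free. Straight up, then back off for the final checks.

>>> apply_moves --plan '[{"translation": [0, 0, -0.01], "angular": [0, 0, 0], "hand": 0.085}, {"translation": [0, 0, -0.02], "angular": [0, 0, 0], "hand": 0.085}, {"translation": [0, 0, -0.04], "angular": [0, 0, 0], "hand": 0.085}, {"translation": [0, 0, -0.05], "angular": [0, 0, 0], "hand": 0.085}, {"translation": [0, 0, -0.05], "angular": [0, 0, 0], "hand": 0.085}, {"translation": [-0.02, 0, -0.03], "angular": [0, 0, 0], "hand": 0.085}, {"translation": [-0.03, 0, 0], "angular": [0, 0, 0], "hand": 0.085}, {"translation": [0, 0, 0], "angular": [0, 0, 0], "hand": 0.085}, {"translation": [0, 0, 0], "angular": [0, 0, 0], "hand": 0.085}]'

```text
time_s: 35.75
eef_pos: [0.4582, -0.3766, 0.2295]
eef_rot: [-0.001, 0.517, 0.856, 0.0]
wrist_force: [0.1, -0.3, 0.4]
opening: 0.995
```

```bash
python3 - <<'E'
from h import *
o=ctrl.get_obs(); print(o["eef_pos"],o["wrist_force"])
c=ctrl.camera("wrist");cv2.imwrite("pics/w15.png",c["img"][:,:,::-1])
c=ctrl.camera("scene");cv2.imwrite("pics/s15.png",c["img"][:,:,::-1])
cv2.imwrite("pics/s15z.png",cv2.resize(c["img"][160:240,280:370,::-1],None,fx=7,fy=7,interpolation=cv2.INTER_CUBIC))
c=ctrl.camera("top");cv2.imwrite("pics/t15.png",cv2.resize(c["img"][170:250,180:280,::-1],None,fx=6,fy=6,interpolation=cv2.INTER_CUBIC))
E
```

```text
[ 0.45822376 -0.37655081  0.22950856] [ 0.14374722 -0.29115923  0.40660936]
```

View pics/w15.png

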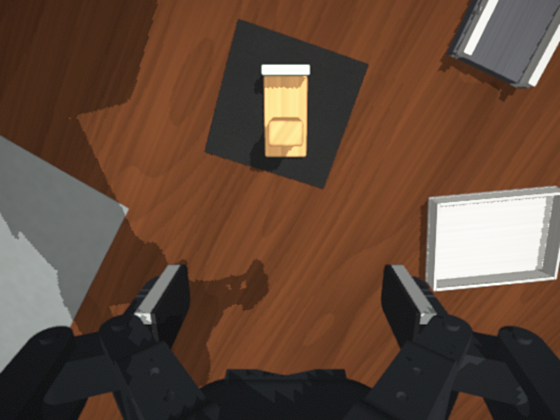

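View pics/s15.png

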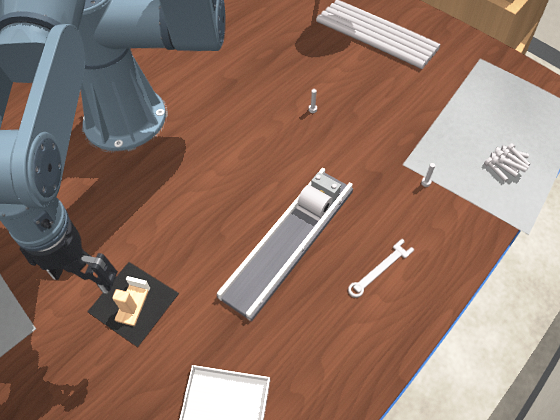

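View pics/t15.png

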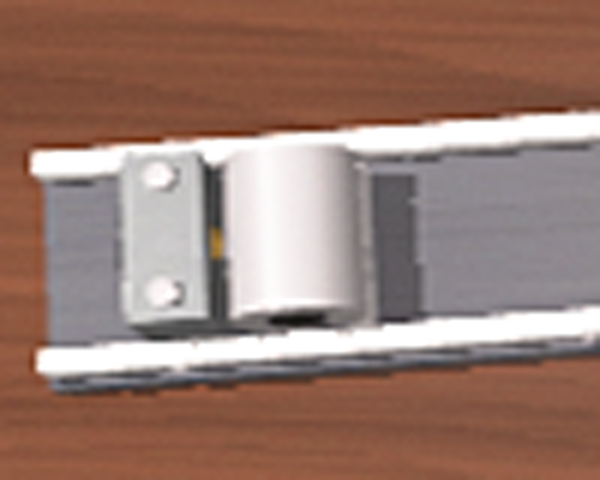

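View pics/s15z.png

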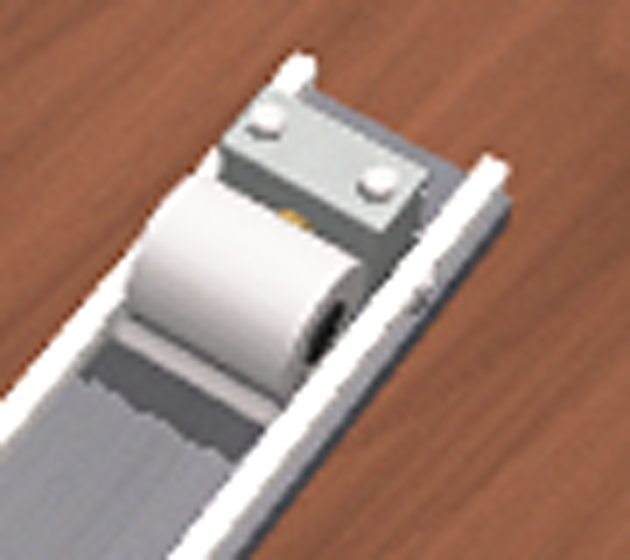

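```bash
python3 - <<'E'
from h import *
t=ctrl.camera("top"); s=ctrl.camera("scene")
Z=lambda p,f,x0,y0:((p[0]+.5)/f-.5+x0,(p[1]+.5)/f-.5+y0)
b=lambda p:Z(p,6,180,170)
d=np.array([-.111,.9938]);O=np.array([.5732,.0033])
tx=lambda P:(P[:2]-O)@d*1000
eye=t["eye"]
# housing near top edge z=.062 (mid), far edge
print("housing near/far top edge", [tx(plane(t,b(p),.062)).round(1) for p in [(204,160),(208,310),(122,160),(127,318)]])
# roller tangents: solve circle centre from ray tangency: in track x-z plane
from scipy.optimize import brentq
for p,sgn in [((225,165),1),((230,300),1),((352,160),-1),((363,300),-1)]:
    o,dd=ray(t,b(p)); ox=(o[:2]-O)@d; dx=dd[:2]@d; n=np.array([-dd[2],dx]); n/=np.linalg.norm(n)
    if n[0]<0:n=-n
    # centre (xc,.041): dot(n,(xc-ox,.041-oz)) = -sgn*.025
    xc=ox+(-sgn*.025-n[1]*(.041-o[2]))/n[0]; print("roller ctr from edge",sgn,round(xc*1000,1))
print("ridge crest top (initial est) ~84; need roller ctr-housing near =29 if home, 37 if not")
w=ctrl.camera("wrist"); o=ctrl.get_obs()
mp=[plane(w,p,.003)[:2] for p in [(238,19),(368,64),(324,188),(205,151)]]; m=np.mean(mp,0)
hp=np.mean([plane(w,p,.081)[:2] for p in [(268,118),(303,118),(303,145),(268,145)]],0); pp=np.mean([plane(w,p,.037)[:2] for p in [(261,65),(310,65),(310,76),(262,76)]],0)
f=pp-hp; print("mat",m,"handle",hp,"plate",pp,"len",np.linalg.norm(f),"origin-mat mm",np.linalg.norm(hp+f*14/55-m)*1000)
E
```

```text
housing near/far top edge [np.float64(133.8), np.float64(134.7), np.float64(163.0), np.float64(163.3)]
roller ctr from edge 1 104.3
roller ctr from edge 1 104.7
roller ctr from edge -1 108.3
roller ctr from edge -1 107.2
ridge crest top (initial est) ~84; need roller ctr-housing near =29 if home, 37 if not
mat [ 0.42720554 -0.31808628] handle [ 0.43653866 -0.3318626 ] plate [ 0.41236665 -0.28542171] len 0.05235496342566019 origin-mat mm 3.7330949228435406
```

```bash
python3 - <<'E'
from bench import ctrl
print(ctrl.hand_in())
E
```

```text
the job is handed in; nothing more can be done
None
```

The roller is in the nest with the plunger pushed home, the paddle stands back on its mat, and I handed the job in at about 36 s. No verdict was reported.

- **Push:** I gripped the paddle by its handle and carried its underside about 7 mm above the channel floor. It pushed the roller at 16 mm/s or less, slowing to about 5–6 mm/s at the ridge. The ridge showed up as about 4 N. After the crest the roller dropped ahead by itself.
- **Plunger:** It resisted with a steady 5.5–6 N. Then the tool stopped advancing while the force rose to 10 N, so I stopped there.

**Last checks:**
- **Plunger home:** From the top camera, the roller's centre is about 28 mm from the housing face. Fully home would be 29 mm and untouched 37 mm.
- **Paddle:** Its origin is about 4 mm from the mat's centre, and it is released. It looks upright in the pictures.
- **Bystanders:** The tray, bolts and spanner look unmoved in the scene picture; I did not measure them again.

**Two readings did not quite agree:**
- I felt only about 6–7 mm of plunger travel instead of 8. I think the roller pushed it the first millimetre or two when it dropped off the ridge.
- The last measured distance from handle to face plate was 52 mm, against 55 mm before. I put this down to coarse pixel picks. If it were a real lean, it would be about 0.05 rad, within the 0.1 limit.

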